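Snug up the screw jack under the sagging shelf arm

TASK

The green shelf arm has sagged: raise the blue screw jack under it by turning its yellow six-socket collar clockwise (seen from above) with the steel bar, moving it on to the next socket as needed, until the jack's head bears firmly under the arm, that is until turning takes about half as much effort again as when it ran free, and no tighter. Turn the collar with the bar only, never with the gripper itself, and do not push on the shelf arm. Then lay the bar back in its wooden rest and leave everything else where it is.

Things in the scene. Friction and masses are not known exactly. Their poses are not given: they have to be found in the camera images.
- jack: Blue cast foot of the screw jack, fixed to the bench: 104 mm across at the bottom, 66 mm high, tapering to 56 mm across. Origin: centre of its underside, z up along the jack's axis. The bar has about 0.1 rad of play in a socket.
- collar_mid (a point): Centre of the jack's collar, on its axis, 90 mm above the jack's underside; the frame turns with the collar. Dark hub 44 mm across with six yellow level sockets pointing outwards, 60 degrees apart, one along this frame's +x. Each is a hole 15 by 15 mm centred at this height, walls 5 mm; its mouth is 62 mm and its blind bottom 22 mm from the axis.
- collar: The collar (same frame). Clockwise from above lifts the head 3.18 mm per rad; it stays where left. Running free takes 0.7 N m (5.7 N square to the bar at 122 mm from the axis). Once the head bears on the arm this rises by about 0.8 N m per rad; snug is 1.05 N m (0.9 to 1.2), over 1.3 is overtight. In all 1.9 to 2.9 rad from the start; find it by feel.
- head_top (a point): Centre of the flat round steel head (54 mm across, 10 mm thick) on top of the jack's spindle; the point lies on its upper face, 160 mm above the jack's underside at the start. The head rises without turning.
- head: The same head and spindle; origin at the centre of the head's upper face. The torque that lifts it is the push times its distance from the axis plus any twist given by the gripper; read after stopping it is lower than while turning (about 0.1 N m after slow motion, up to 0.4 after fast).
- bracket: Green shelf arm, 46 mm wide and 18 mm thick, hinged on the rack and held by a very stiff spring (about 80 N per mm at the jack); it runs from its origin (on the hinge, at the underside, mid width) 212 mm along its -x, 32 mm past the jack's axis. Its underside starts 5 to 7.5 mm above the head: find the contact by feel.
- rack: Low green rack, fixed: foot 100 by 240 mm, posts 230 mm high; it carries the arm. Origin on the bench under the arm's hinge; +x points away from the jack, which stands about 180 mm along -x.
- bar_mid (a point): Middle of the loose round steel bar, 12 mm thick, 200 mm long with half-round ends, 0.18 kg; x runs along the bar. Either end fits the sockets. It starts lying level in its rest.
- bar: The same bar; origin at its middle.
- rest_mid (a point): Fixed wooden rest; the point is where the bar's middle belongs, 45 mm above the bench; x runs along the bar's place. Foot board 180 by 60 by 6 mm; two saddles 14 mm long, 72 mm either side of the middle, with notches 20 mm wide, open at the top (floor 39 mm, lips 57 mm above the bench). The 130 mm between the saddles is free for fingers.
- tub: Bystander: white plastic tub with rivets, 150 x 100 x 45 mm, loose.
- cream_tub: Bystander: cream plastic tub, 160 x 110 x 50 mm, loose.
- paint_tin: Bystander: grey tin, 80 mm across, 95 mm high, loose.
- oil_can: Bystander: green can, 60 mm across, 120 mm high, loose.
- tape_roll: Bystander: brown ring, 100 mm across, 30 mm high, loose.
- dowel: Bystander: light wooden dowel, 24 mm thick (too thick for the sockets), 150 mm long, loose, lying.
- screwdriver: Bystander: screwdriver with an orange handle, loose, lying.
Not all that is in view belongs to the job. Of the things that look like the part that bears rest_mid, the middle-sized one is meant.

How it is judged:
By the outcome, as a careful person would: the job done as asked, in the order asked, and still so for the second after the job is handed in, with the robot touching nothing.
It also fails if it takes over 72 s, if anything falls off the work surface, if the arm or the gripper's body presses on something with over 40 N, if the wrist force passes 120 N, or if a joint passes its speed limit or range.

ROBOT

A 7-joint arm with a two-finger parallel gripper is mounted at the origin on the work surface. World frame = base frame: x ahead of the robot, y to its left, z up, the work surface at z = 0. Lengths are in m, angles in degrees, forces in N, time in s.
With the tool pointing down it reaches from about 0.425 to 1.025 m from the base axis. Payload 3.6 kg.
Tool frame: the origin (TCP) lies at the very end of the fingers, on their centre line; the grasp point (between the pads) lies 19 mm behind it; x points along the fingers, y is the direction in which the jaws open and shut, and the axes are right-handed (so a half turn about x gives the same grasp; the last joint's range is limited). The gripper opens to 85 mm and grips with 20 to 120 N. Pads are 22 mm wide; open, the fingers measure 114 mm over their backs; the gripper's body (76 mm by 85 mm) begins 54 mm behind the grasp point. The pads swing forward as they close: fully open they stand 13 mm farther back than shut.
Start: joints at [-72.336, 33.873, 2.773, 92.16, -1.908, 54.013, -1.931], TCP at [0.284, 0.667, 0.197] pointing down, gripper open.
Joint ranges: [-153.93, 153.93], [-27.13, 128.08], [-72.61, 78.16], [10.71, 143.7], [-87.88, 267.88], [4.46, 118.87], [-176.78, 176.78]. Speed limits (degrees/s): [147.25, 147.25, 180, 180, 180, 180, 180].

INTERFACE

Orientations are given as [roll, pitch, yaw] about the fixed x, y, z axes, in that order (R = Rz(yaw) Ry(pitch) Rx(roll)).
In Python, from rig import readout, camera, robot gives the robot as it stands.
- The arm moves only by the tool servo_tool, never from a script. Its argument "deltas" is a list of rows, each a list of 3 entries, a list of its own where there are three numbers: the shift along the tool's x, y, z in m, then the turn, a rotation vector about the tool's x, y, z in degrees, then the gripper's target within -1 to 1 (shut at 1, half-way at 0, fully open at -1). A call has 1 to 10 rows; each row shifts and turns the pose as measured when the row begins, along the tool's axes as they then stand; what a row does not reach is not made up. A row lasts 1/12 s, in which the tool goes at most 41.7 mm and 7.16 degrees, less where a joint would pass 70% of its speed; a pose out of reach is approached as far as the arm can. A call with a gripper value outside its range is refused whole. The fingers move at their own pace and stop on an object; "force" is the grip in N (left out, the last holds). Time passes only in rows, so rows that do not move let the fingers close. It gives the time, the measured TCP pose, the force and the opening at its end, in the units of the state.
- readout.get_state(): the state, without advancing time (a new reading comes with each control period).
- camera(name): name is "side" or "top" or "wrist"; returns a dict with "frame" (480x640x3 uint8, blue, green, red), "K" (3x3 intrinsics, pixels), "R" (3x3) and "t" (3): a world point X has camera coordinates R X + t; the wrist camera has in their place "tool_from_camera" (4x4, takes a point from camera to tool coordinates, whose origin is the TCP and whose axes are the tool frame's). Camera axes: x right, y down, z forward; pixel columns grow to the right and rows downward; lengths in m; the calibration is good to about 2 mm. A picture is of the moment at which its call begins: read the wrist's pose just before it. There is no depth.
- robot.job_done(): hands the job in, once; it reports no verdict.
The state is a dict: "t": time; "joint_pos": joint angles; "dq": joint speeds; "joint_efforts": joint torques, N m; "ee_pos": TCP position; "eef_rot": TCP orientation; "wrist_force": force on the tool from outside, world axes, zero at the start; "moment": the same for the moment, N m; "grip_width": finger opening in m.
Only numpy, scipy, OpenCV 4.12 (cv2) and the standard library are available. Lean on these libraries where they do the work, as an engineer would, in place of code of your own. Each camera call takes 0.05 s, during which the arm holds its last target.

## Working session

There is one attempt and no reset: what is moved stays moved. The work goes in short steps, Python scripts to look and compute and a tool call to move; the robot and the scene stay as the last step left them, time stands still between calls to the robot, and variables do not carry over. Pictures are saved under pics/ and viewed, and the job is handed in when it is done.

Besides the shell and the picture viewer there is one more tool, called after ">>>" by a JSON object that holds its "name" and its "arguments", one argument or row to a line. servo_tool: Moves the arm, as the interface text tells. Its arguments: {"type":"object","properties":{"deltas":{"type":"array","items":{"type":"array"}},"force":{"type":"number"}},"required":["deltas"]}

```bash
ls; mkdir -p pics; python3 - <<'E'
from rig import readout,camera,robot
import cv2
s=readout.get_state()
for k,v in s.items(): print(k,v)
for n in ["side","top","wrist"]:
    c=camera(n); cv2.imwrite(f"pics/{n}0.png",c["frame"])
    print(n,{k:v for k,v in c.items() if k!="frame"})
E
```

```text
pics
t 0.0
joint_pos [-72.33516657  33.92390555   2.76712932  92.23635288  -1.90829987
  54.01212627  -1.93130162]
dq [-0.10728826  0.11477379  0.08699349  0.01456164 -0.07106121  0.0232189
 -0.05716341]
joint_efforts [ 6.58512108e-04 -5.48683226e+01  1.54644549e+00 -1.98124784e+01
  9.31743707e-03  8.64344998e-03  7.29764452e-06]
ee_pos [0.28317773 0.66643243 0.1956642 ]
eef_rot [ -86.98541922   89.87372404 -110.00323632]
wrist_force [ 0.19301882 -0.61107593  0.08678531]
moment [-0.02741606 -0.02187759 -0.04022029]
grip_width 0.08524994816339744
side {'K': array([[481.12936034,   0.        , 316.29364147],
       [  0.        , 481.12936034, 239.00281784],
       [  0.        ,   0.        ,   1.        ]]), 'R': array([[ 0.99813534, -0.06102664, -0.00125975],
       [-0.04512536, -0.72384628, -0.68848403],
       [ 0.04110401,  0.68725709, -0.7252504 ]]), 't': array([-0.49535175,  0.09817652,  1.28497863])}
top {'K': array([[600.67271319,   0.        , 317.4863349 ],
       [  0.        , 600.67271319, 245.6154186 ],
       [  0.        ,   0.        ,   1.        ]]), 'R': array([[ 0.0246669 , -0.99963221,  0.01126917],
       [-0.99479484, -0.02565925, -0.09861458],
       [ 0.09886747, -0.00877799, -0.99506189]]), 't': array([-0.0438166 ,  0.53683987,  1.65320099])}
wrist {'K': array([[370.2085211 ,   0.        , 315.43168811],
       [  0.        , 370.2085211 , 239.07410128],
       [  0.        ,   0.        ,   1.        ]]), 'tool_from_camera': array([[ 4.21060172e-04, -3.14375740e-01,  9.49298539e-01,
        -1.77403449e-01],
       [ 9.99999654e-01, -5.48779909e-04, -6.25286032e-04,
        -8.44995657e-04],
       [ 7.17530725e-04,  9.49298474e-01,  3.14375401e-01,
        -8.10104575e-02],
       [ 0.00000000e+00,  0.00000000e+00,  0.00000000e+00,
         1.00000000e+00]])}
```

View pics/side0.png

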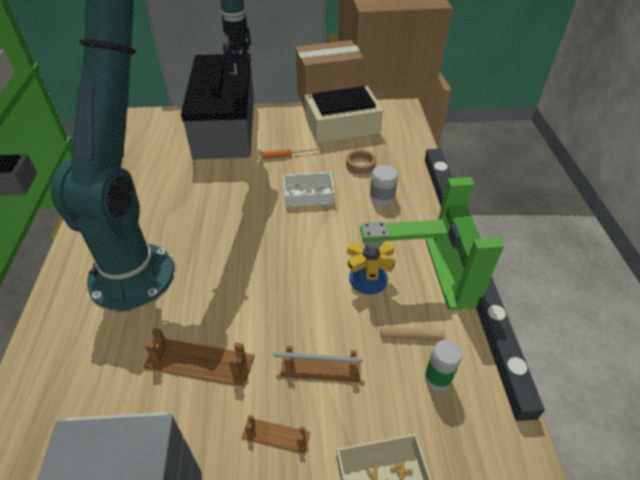

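View pics/top0.png

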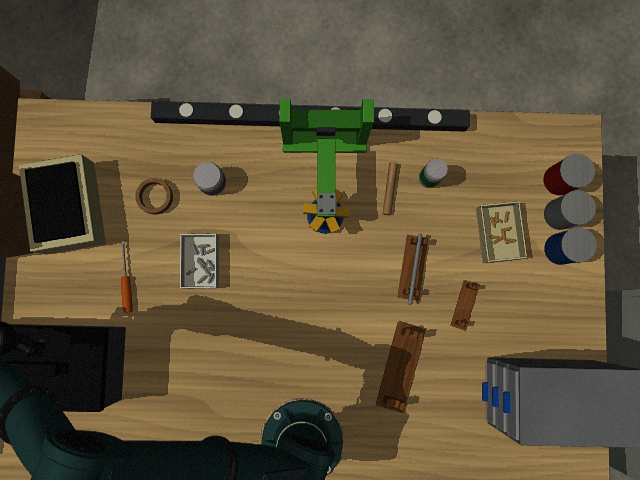

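View pics/wrist0.png

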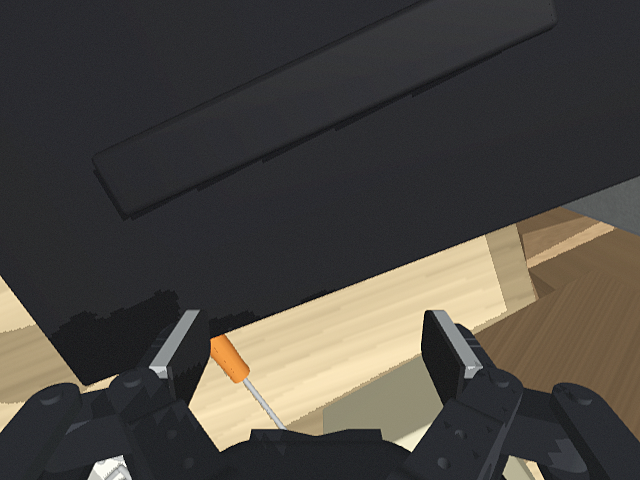

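The side view shows the bar on the middle rest at about (318,362), the jack's yellow collar at (371,262) and the shelf arm over it. The top view shows the bar at (416,268) and the collar at (326,212). I'll measure both next.

```bash
cat > h.py <<'E'
from rig import readout,camera,robot
import cv2, numpy as np
from scipy.spatial.transform import Rotation as Rn
def ray(c,uv):
    d=np.linalg.inv(c["K"])@np.array([uv[0],uv[1],1.]); R,t=c["R"],c["t"]
    return -R.T@t, R.T@d
def onplane(c,uv,z):
    o,d=ray(c,uv); return o+d*(z-o[2])/d[2]
def proj(c,X):
    p=c["R"]@np.asarray(X,float)+c["t"]; p=c["K"]@p; return p[:2]/p[2]
def tri(obs):
    A=np.zeros((3,3));b=np.zeros(3)
    for c,uv in obs:
        o,d=ray(c,uv); d/=np.linalg.norm(d); P=np.eye(3)-np.outer(d,d); A+=P;b+=P@o
    X=np.linalg.solve(A,b); return X,[proj(c,X)-np.array(uv) for c,uv in obs]
def wristcam():
    s=readout.get_state(); c=camera("wrist")
    Rw=Rn.from_euler('xyz',s["eef_rot"],degrees=True).as_matrix()
    T=np.eye(4);T[:3,:3]=Rw;T[:3,3]=s["ee_pos"]; M=np.linalg.inv(T@c["tool_from_camera"])
    c["R"]=M[:3,:3];c["t"]=M[:3,3]; return c
def tool(): 
    s=readout.get_state(); return s,Rn.from_euler('xyz',s["eef_rot"],degrees=True).as_matrix()
E
python3 - <<'E'
from h import *
T=camera("top");S=camera("side")
for n,c,boxes in (("top",T,[(290,180,70,70),(385,220,60,95)]),("side",S,[(335,210,75,90),(265,330,110,60)])):
    for x,y,w,h in boxes:
        im=c["frame"][y:y+h,x:x+w]; cv2.imwrite(f"pics/{n}_{x}.png",cv2.resize(im,None,fx=7,fy=6 if h>90 else 6.0,interpolation=cv2.INTER_CUBIC))
    hsv=cv2.cvtColor(c["frame"],cv2.COLOR_BGR2HSV)
    for nm,lo,hi in (("yellow",(20,180,120),(32,255,255)),("blue",(105,150,40),(125,255,255))):
        m=cv2.inRange(hsv,lo,hi)
        k,l,st,ce=cv2.connectedComponentsWithStats(m)
        print(n,nm,[(st[i].tolist(),ce[i].round(1).tolist()) for i in range(1,k) if st[i][4]>25])
# bar in top: grey elongated
for nm,c,z,(x,y,w,h) in (("top",T,.045,(395,225,45,85)),("side",S,.045,(265,340,105,30))):
    hsv=cv2.cvtColor(c["frame"],cv2.COLOR_BGR2HSV)
    m=np.zeros(hsv.shape[:2],np.uint8); m[y:y+h,x:x+w]=cv2.inRange(hsv[y:y+h,x:x+w],(0,0,90),(180,60,255))
    k,l,st,ce=cv2.connectedComponentsWithStats(m); i=1+np.argmax(st[1:,4]); print(nm,"bar",st[i],ce[i])
    ys,xs=np.where(l==i); r=cv2.minAreaRect(np.c_[xs,ys].astype(np.float32)); print(r)
    p=cv2.boxPoints(r); p=p[np.argsort(p[:,1] if nm=="top" else p[:,0])]
    a,b=(p[0]+p[1])/2,(p[2]+p[3])/2
    A,B=onplane(c,a,z),onplane(c,b,z); print(a,b,A,B,(A+B)/2,np.linalg.norm(A-B),np.degrees(np.arctan2(*(A-B)[1::-1])))
E
```

```text
top yellow [([313, 190, 4, 10, 26], [315.0, 193.3]), ([303, 203, 14, 10, 120], [309.4, 207.7]), ([309, 216, 16, 15, 123], [316.4, 222.6]), ([326, 217, 14, 15, 130], [332.1, 223.9])]
top blue [([308, 214, 8, 10, 44], [310.5, 217.7]), ([318, 226, 12, 7, 47], [323.3, 230.1]), ([545, 238, 24, 24, 308], [554.4, 250.3]), ([482, 383, 6, 18, 95], [484.8, 391.6]), ([492, 387, 7, 20, 136], [495.0, 396.4]), ([503, 392, 7, 21, 144], [506.1, 401.9])]
side yellow [([349, 248, 13, 9, 45], [354.5, 252.0]), ([380, 249, 12, 7, 40], [386.4, 252.2]), ([367, 257, 27, 18, 178], [379.1, 264.6]), ([349, 259, 17, 11, 56], [357.6, 264.2])]
side blue [([351, 270, 35, 23, 478], [367.6, 282.1])]
top bar [408 235  13  69 175] [414.12 268.76]
((414.0444641113281, 269.0067443847656), (2.6066133975982666, 69.03031158447266), 8.61564826965332)
[419.21503 234.88107] [408.8739 303.1324] [ 0.57318993 -0.3117455   0.045     ] [ 0.38382167 -0.28480909  0.045     ] [ 0.4785058 -0.2982773  0.045    ] 0.19127443129961688 -8.095644610463046
side bar [273 351  90  12 489] [317.07770961 356.62985685]
((317.49273681640625, 356.6124267578125), (89.26602172851562, 6.116316318511963), 3.6913864612579346)
[272.95233 353.73886] [362.03314 359.486  ] [ 0.3821431  -0.28436816  0.045     ] [ 0.57852888 -0.31081603  0.045     ] [ 0.48033599 -0.2975921   0.045     ] 0.19815868581789456 172.32995187004326
```

```bash
ls pics
```

```text
side0.png
side_265.png
side_335.png
top0.png
top_290.png
top_385.png
wrist0.png
```

View pics/top_290.png

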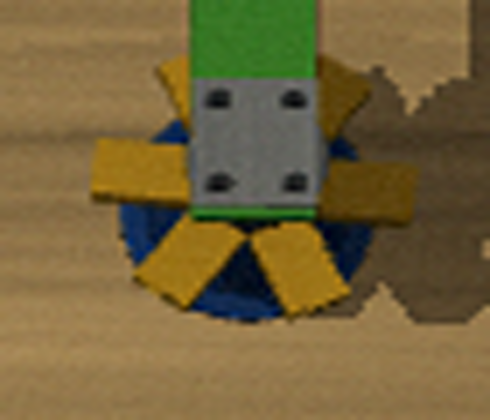

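View pics/side_335.png

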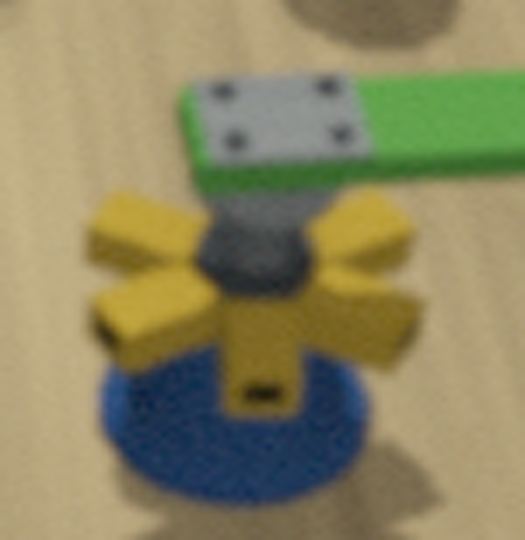

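View pics/top_385.png

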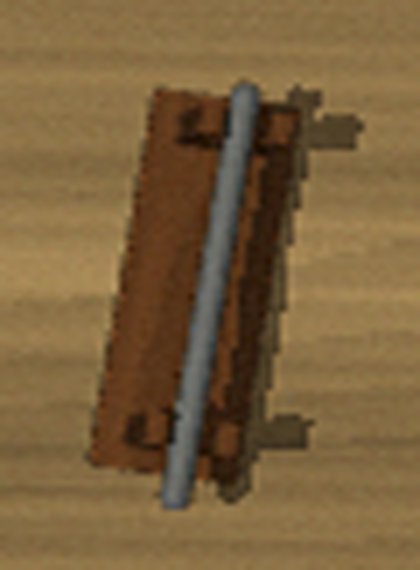

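```bash
python3 - <<'E'
from h import *
T=camera("top");S=camera("side")
print("cams",-T["R"].T@T["t"],-S["R"].T@S["t"])
P=[]
for n,uv in (("L",(303.4,208.2)),("R",(349.1,212.5)),("LL",(312.9,228.8)),("LR",(335.7,230.7))):
    X=onplane(T,uv,.1025);P.append(X[:2]);print(n,X)
P=np.array(P)
# circle centre with spacing: fit c, phase, r=.062
from scipy.optimize import least_squares
off=np.radians([0,180,60,120])
f=lambda q:(q[:2]+.062*np.c_[np.cos(q[2]+off),np.sin(q[2]+off)]-P).ravel()
r=least_squares(f,[.62,0,np.pi/2]);print(r.x[:2],np.degrees(r.x[2]),f(r.x)*1000)
# side: socket LR mouth (black hole centre) etc
def up(x,y): return (335+x/7,210+y/6)
for n,uv,z in (("front mouth hole",up(263,390),.09),("front topedge",up(262,380),.1025),("left-front edge",up(112,325),.1025)):
    print(n,onplane(S,uv,z))
# blue foot extents in side/top
hs=cv2.cvtColor(S["frame"],cv2.COLOR_BGR2HSV)
m=cv2.inRange(hs[225:300,330:410],(105,120,30),(125,255,255)); ys,xs=np.where(m); print(xs.min()+330,xs.max()+330,ys.max()+225)
print("foot L/R side", onplane(S,(xs.min()+330,275),0.0),onplane(S,(xs.max()+331,275),0.0))
print("foot near",onplane(S,(368,ys.max()+226),0))
s,R=tool();print(R.round(3))
# rest ends / board
for uv in ((146,0),):pass
c=r.x[:2]
for z in (0,.09,.16): print(z,proj(T,[*c,z]),proj(S,[*c,z]))
E
```

```text
cams [ 0.37167855 -0.01551379  1.69847133] [ 0.44604057 -0.84227562  0.99890022]
L [0.63023598 0.01072467 0.1025    ]
R [ 0.62181237 -0.11229277  0.1025    ]
LL [ 0.57516224 -0.01620075  0.1025    ]
LR [ 0.57163084 -0.07735975  0.1025    ]
[ 0.62649426 -0.05061863] 86.07755723287507 [ 0.4994551   0.5114647   0.44070764 -0.18062985 -0.11519359  0.18247076
 -0.82496915 -0.51330561]
front mouth hole [ 0.62676551 -0.10996704  0.09      ]
front topedge [ 0.62466686 -0.1148911   0.1025    ]
left-front edge [ 0.57642926 -0.08286799  0.1025    ]
350 386 292
foot L/R side [ 5.84465710e-01 -3.37107468e-02 -1.11022302e-16] [ 0.68313552 -0.03984536  0.        ]
foot near [ 0.6243867  -0.09624838  0.        ]
[[-0.     0.391  0.92 ]
 [-0.001  0.92  -0.391]
 [-1.    -0.001  0.   ]]
0 [325.27213939 215.82152105] [366.46888838 279.1788879 ]
0.09 [326.07561769 210.90195059] [369.12900047 256.72016118]
0.16 [326.76447241 206.68420211] [371.4049631  237.50472177]
```

The collar fit leaves residuals under 1 mm. It puts the axis at (0.6265, -0.0506) with sockets at 86° plus multiples of 60°, and the bar's middle at (0.4795, -0.298) with its length along -8°. Now lifting and moving towards the bar.

>>> {"name": "servo_tool", "arguments": {
  "deltas": [
    [[-0.035,0,0],[0,0,0],-1],
    [[-0.035,0,0],[0,0,0],-1],
    [[-0.035,0,0],[0,0,0],-1],
    [[0,-0.0265,0.0293],[0,0,0],-1],
    [[0,-0.0265,0.0293],[0,0,0],-1],
    [[0,-0.0265,0.0293],[0,0,0],-1],
    [[0,-0.0265,0.0293],[0,0,0],-1],
    [[0,-0.0265,0.0293],[0,0,0],-1],
    [[0,-0.0265,0.0293],[0,0,0],-1],
    [[0,-0.0265,0.0293],[0,0,0],-1]
  ],
  "force": 80
}}

```text
t: 1.18
ee_pos: [0.3962, 0.4205, 0.3047]
eef_rot: [133.8, 89.5, 112.0]
wrist_force: [1.4, -0.4, 0.2]
grip_width: 0.0852
```

>>> {"name": "servo_tool", "arguments": {
  "deltas": [
    [[0,-0.0265,0.0293],[0,0,0],-1],
    [[0,-0.0265,0.0293],[0,0,0],-1],
    [[0,-0.0265,0.0293],[0,0,0],-1],
    [[0,-0.036,0.018],[0,0,0],-1],
    [[0,-0.036,0.0135],[0,0,0],-1],
    [[0,-0.036,0.0135],[0,0,0],-1],
    [[0,-0.036,0.0135],[0,0,0],-1],
    [[0,-0.036,0.0135],[0,0,0],-1],
    [[0,-0.036,0.0135],[0,0,0],-1],
    [[0,-0.036,0.0135],[0,0,0],-1]
  ]
}}

```text
t: 2.02
ee_pos: [0.4517, 0.0241, 0.3038]
eef_rot: [81.9, 89.2, 60.0]
wrist_force: [0.8, -0.3, -0.5]
grip_width: 0.0851
```

```bash
python3 - <<'E'
from h import *
s,R=tool();print(s["ee_pos"],s["joint_pos"].round(1) if hasattr(s["joint_pos"],'round') else s["joint_pos"]);print(R.round(3))
d=np.array([.4795,-.298,.12])-s["ee_pos"];print(R.T@d, np.degrees(np.arctan2(R[1,1],R[0,1])))
E
```

```text
[0.45166698 0.02411082 0.30377497] [-25.    6.1  18.5 119.5  -3.2  54.2  63.3]
[[ 0.007  0.373  0.928]
 [ 0.013  0.928 -0.373]
 [-1.     0.015  0.002]]
[ 0.17986481 -0.29109997  0.14564601] 68.08986096880116
```

>>> {"name": "servo_tool", "arguments": {
  "deltas": [
    [[0,-0.034,0.017],[0,0,0],-1],
    [[0,-0.034,0.017],[0,0,0],-1],
    [[0,-0.034,0.017],[0,0,0],-1],
    [[0,-0.034,0.017],[0,0,0],-1],
    [[0,-0.034,0.017],[0,0,0],-1],
    [[0,-0.034,0.017],[0,0,0],-1],
    [[0.02,-0.034,0.017],[0,0,0],-1],
    [[0.03,-0.025,0.013],[0,0,0],-1],
    [[0.015,0,0],[-7,0,0],-1],
    [[0.01,0,0],[-7,0,0],-1]
  ]
}}

```text
t: 2.85
ee_pos: [0.4767, -0.2944, 0.2314]
eef_rot: [13.2, 88.5, 5.0]
wrist_force: [1.0, 0.3, -1.4]
grip_width: 0.0857
```

```bash
cat > bar.py <<'E'
from h import *
import sys
c=wristcam(); cv2.imwrite(f"pics/{sys.argv[1]}.png",c["frame"])
s,R=tool();print(s["t"],s["ee_pos"],np.array(s["joint_pos"]).round(1));print(R.round(3))
d=np.array([.4795,-.298,.12])-s["ee_pos"];print(R.T@d, np.degrees(np.arctan2(R[1,1],R[0,1])))
for X in ([.4795,-.298,.045],[.4795-.099,-.298+.0137,.045],[.4795+.099,-.298-.0137,.045]): print("bar pred px",proj(c,X))
E
python3 bar.py w1
```

```text
2.9 [ 0.47513575 -0.29410309  0.22970667] [  8.6  20.5  24.9 113.5 -12.8  47.4 122.6]
[[ 0.023  0.139  0.99 ]
 [ 0.003  0.99  -0.139]
 [-1.     0.006  0.023]]
[ 0.109766   -0.00393803  0.00238841] 82.03501942532591
bar pred px [312.08579024 200.43449525]
bar pred px [311.0815708   93.11019625]
bar pred px [312.92182034 289.78383466]
```

View pics/w1.png

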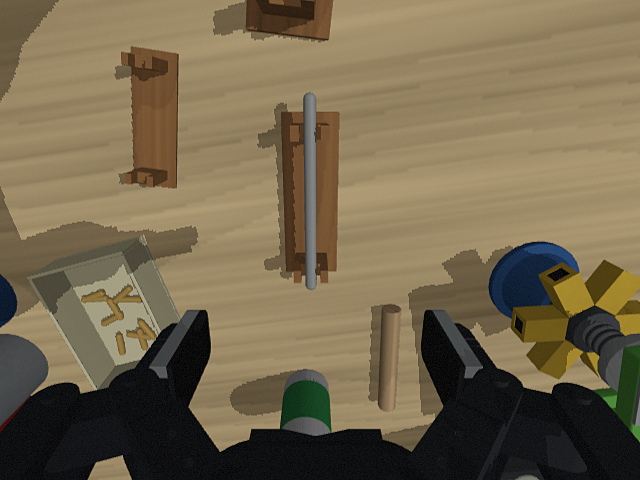

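The wrist view shows the bar at (311,92)–(313,289), within 1 px of prediction, and it lies on the middle-sized rest. I'll descend.

>>> {"name": "servo_tool", "arguments": {
  "deltas": [
    [[0.02,-0.0033,0.0049],[0,1.3,-0.35],-1],
    [[0.03,0,0],[0,0,0],-1],
    [[0.03,0,0],[0,0,0],-1],
    [[0.03,0,0],[0,0,0],-1],
    [[0.01,0,0],[0,0,0],-1]
  ]
}}

```text
t: 3.32
ee_pos: [0.4853, -0.3005, 0.111]
eef_rot: [-10.0, 89.4, -18.6]
wrist_force: [-0.4, 0.5, -0.8]
grip_width: 0.0853
```

```bash
python3 bar.py w2
```

```text
3.3667 [ 0.48524918 -0.30035055  0.11067985] [ 12.6  30.8  20.4 117.3 -18.6  34.4 127.1]
[[ 0.01   0.149  0.989]
 [-0.003  0.989 -0.149]
 [-1.    -0.002  0.01 ]]
[-0.00938341  0.00144946 -0.00594088] 81.4087352951231
bar pred px [319.29493075 230.48177479]
bar pred px [317.59507386  71.52286508]
bar pred px [320.61011856 353.46908172]
```

View pics/w2.png

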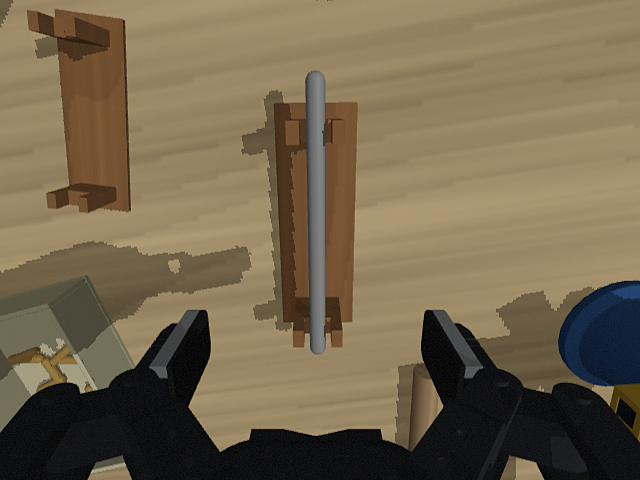

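>>> {"name": "servo_tool", "arguments": {
  "deltas": [
    [[0.025,0.0015,-0.006],[0,0.5,0],-1],
    [[0.025,0,0],[0,0,0],-1],
    [[0.025,0,0],[0,0,0],-1],
    [[0.01,0,0],[0,0,0],-1]
  ]
}}

```text
t: 3.7
ee_pos: [0.4873, -0.3008, 0.0305]
eef_rot: [-19.9, 89.1, -28.7]
wrist_force: [-0.0, 0.6, -0.3]
grip_width: 0.0853
```

```bash
python3 - <<'E'
from h import *
s,R=tool();print(s["ee_pos"],R.round(3),R.T@(np.array([.4795,-.298,.026])-s["ee_pos"]))
E
```

```text
[ 0.48730698 -0.30077753  0.03052324] [[ 0.014  0.153  0.988]
 [-0.008  0.988 -0.153]
 [-1.    -0.005  0.015]] [ 0.00439184  0.0015775  -0.00820649]
```

>>> {"name": "servo_tool", "arguments": {
  "deltas": [
    [[0.004,0.0015,-0.009],[0,1,0.4],-1],
    [[0.001,0,0],[0,0,0],-1]
  ]
}}

```text
t: 3.87
ee_pos: [0.4791, -0.2977, 0.026]
eef_rot: [141.6, 89.8, 132.8]
wrist_force: [0.2, 0.7, -0.2]
grip_width: 0.0853
```

```bash
cat > p.py <<'E'
from h import *
import sys
s,R=tool();print(s["t"],s["ee_pos"],"w",s["grip_width"],"\n",R.round(3),"q",np.array(s["joint_pos"]).round(1))
v=R.T@np.array([0,0,-1]); print("level rot yz deg",np.degrees([-v[2],v[1]]).round(2),"F",s["wrist_force"],"M",s["moment"],"yaw_y",np.degrees(np.arctan2(R[1,1],R[0,1])))
if len(sys.argv)>3: print("tool delta",R.T@(np.array(list(map(float,sys.argv[1:4])))-s["ee_pos"]))
E
python3 p.py .4795 -.298 .026
```

```text
3.8667 [ 0.47914164 -0.29771092  0.02598704] w 0.08525678273983735 
 [[-0.003  0.153  0.988]
 [ 0.003  0.988 -0.153]
 [-1.     0.003 -0.003]] q [ 16.3  38.   15.4 119.6 -22.6  25.4 130.4]
level rot yz deg [-0.19 -0.15] F [ 0.18769953  0.66828092 -0.20127893] M [-0.04252782  0.00013383 -0.02293969] yaw_y 81.18826908653617
tool delta [-1.48676003e-05 -2.30732113e-04  3.98370874e-04]
```

>>> {"name": "servo_tool", "arguments": {
  "deltas": [
    [[0,0,0],[-0.8,0,0],-0.2],
    [[0,0,0],[0,0,0],0.5],
    [[0,0,0],[0,0,0],1],
    [[0,0,0],[0,0,0],1],
    [[0,0,0],[0,0,0],1],
    [[0,0,0],[0,0,0],1],
    [[0,0,0],[0,0,0],1],
    [[0,0,0],[0,0,0],1]
  ],
  "force": 80
}}

```text
t: 4.53
ee_pos: [0.4835, -0.3004, 0.033]
eef_rot: [-10.8, 89.5, -18.7]
wrist_force: [0.8, -0.3, -0.8]
grip_width: 0.0002
```

```bash
python3 p.py .4795 -.298 .026
```

```text
4.5333 [ 0.48354216 -0.30042455  0.03295376] w 0.00018032174465258154 
 [[ 0.007  0.139  0.99 ]
 [-0.003  0.99  -0.139]
 [-1.    -0.001  0.008]] q [ 16.3  37.4  15.5 119.3 -22.2  25.6 130.9]
level rot yz deg [0.44 0.08] F [ 0.80637362 -0.33345853 -0.79758461] M [ 0.00986383 -0.03562867 -0.03467365] yaw_y 82.01918612571144
tool delta [ 0.00691715  0.00185011 -0.00439344]
```

```bash
python3 - <<'E'
from h import *
c=wristcam();s=camera("side");
cv2.imwrite("pics/w3.png",c["frame"]);cv2.imwrite("pics/s3.png",cv2.resize(s["frame"][250:430,200:440],None,fx=3,fy=3))
E
```

```text
(no output)
```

View pics/w3.png

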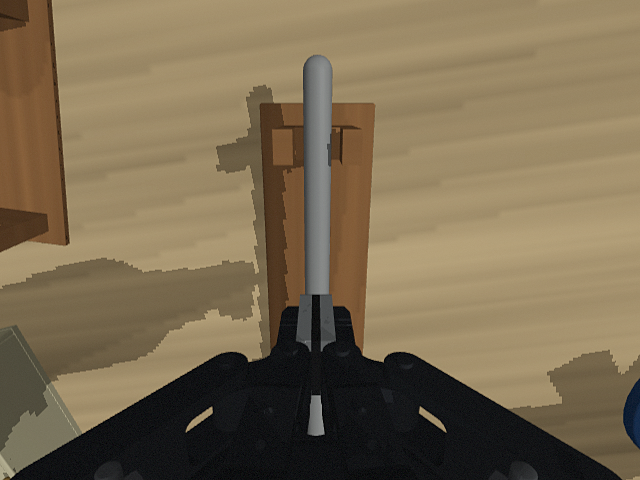

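View pics/s3.png

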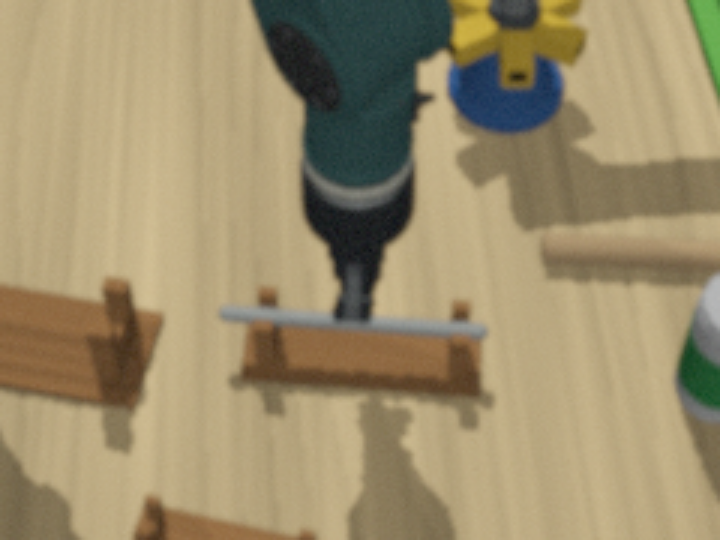

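```bash
python3 - <<'E'
from h import *
c=wristcam(); s,R=tool(); p=np.array(s["ee_pos"]);print(p,s["grip_width"])
for x in (0,-.01,-.019,-.03): print(x,proj(c,p+R[:,0]*x),proj(c,p+R[:,0]*x+R[:,2]*-.011),proj(c,p+R[:,0]*x+R[:,2]*-.011+R[:,1]*.006))
for z in (.045,.035,.025): print(z,proj(c,[.4795-.099,-.298+.0137,z]))
E
```

```text
[ 0.48340474 -0.30032881  0.03272912] 0.00016173950906918778
0 [317.29882077 279.57789161] [317.31664325 260.02811172] [328.97310173 260.02040371]
-0.01 [317.39271318 287.97200673] [317.41326417 267.55774834] [329.68081028 267.54972074]
-0.019 [317.48587647 296.30093778] [317.5093135  275.04284206] [330.38433303 275.0345051 ]
-0.03 [317.61280101 307.64817193] [317.64045734 285.26283881] [331.34491014 285.25409287]
0.045 [321.56925399  56.52485567]
0.035 [321.23605965  59.92297633]
0.025 [320.94045716  62.93771214]
```

```bash
python3 - <<'E'
from h import *
S=camera("side"); s,R=tool(); p=np.array(s["ee_pos"])
for z in (p[2],.045,.055,.065,.075): print(z,proj(S,[p[0],p[1],z]))
im=S["frame"][310:375,280:360]; cv2.imwrite("pics/s4.png",cv2.resize(im,None,fx=9,fy=9,interpolation=cv2.INTER_CUBIC))
E
```

```text
0.03269711509000313 [318.7024736  360.44278913]
0.045 [318.71564359 357.63570574]
0.055 [318.72651196 355.31919415]
0.065 [318.73753029 352.97072069]
0.075 [318.7487017  350.58961927]
```

View pics/s4.png

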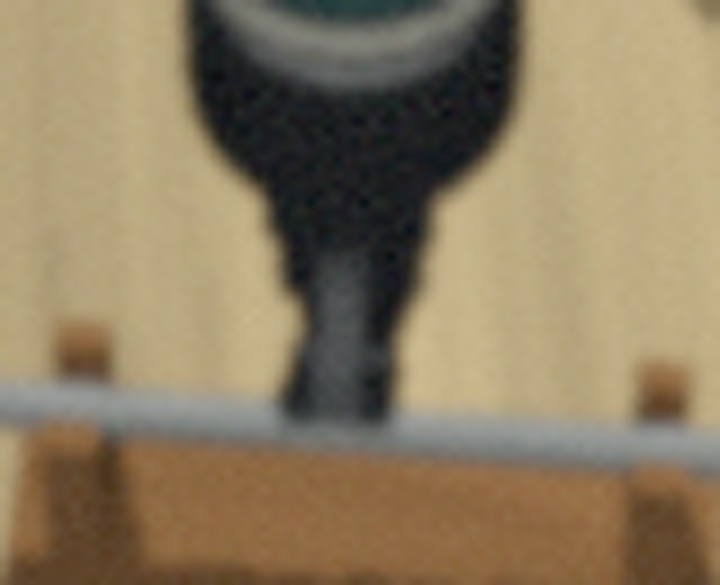

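The fingers shut above the bar. The wrist and side views both put the real tips about 25 mm behind the reported TCP (tip at v≈357 in the side view, on the bar's top). I'll open and go lower in steps.

>>> {"name": "servo_tool", "arguments": {
  "deltas": [
    [[0,0,0],[0,0,0],-1],
    [[0,0,0],[0,0,0],-1],
    [[0,0,0],[0,0,0],-1],
    [[0,0,0],[0,0,0],-1],
    [[0,0,0],[0,0,0],-1],
    [[0,0,0],[0,0,0],-1]
  ]
}}

```text
t: 5.23
ee_pos: [0.483, -0.3002, 0.0322]
eef_rot: [-9.2, 89.6, -17.2]
wrist_force: [0.4, 0.7, -0.3]
grip_width: 0.0727
```

```bash
python3 p.py .4795 -.298 .016
```

```text
5.2333 [ 0.48295954 -0.30016954  0.03220811] w 0.07266272660400999 
 [[ 0.006  0.139  0.99 ]
 [-0.002  0.99  -0.139]
 [-1.    -0.001  0.006]] q [ 16.3  37.5  15.4 119.3 -22.2  25.6 130.9]
level rot yz deg [0.36 0.06] F [ 0.40670466  0.66608118 -0.2966477 ] M [-0.04893879 -0.00988022  0.02468623] yaw_y 82.012453184796
tool delta [ 0.01618284  0.00168409 -0.00382854]
```

>>> {"name": "servo_tool", "arguments": {
  "deltas": [
    [[0.01,0.0017,-0.004],[0,0.4,0],-1],
    [[0.01,0,0],[0,0,0],-1],
    [[0.006,0,0],[0,0,0],-1],
    [[0,0,0],[0,0,0],-1]
  ]
}}

```text
t: 5.57
ee_pos: [0.479, -0.2976, 0.0037]
eef_rot: [-136.9, 89.9, -144.8]
wrist_force: [0.0, 0.4, -0.2]
grip_width: 0.0854
```

```bash
python3 p.py .4795 -.298 .006; python3 - <<'E'
from h import *
S=camera("side"); c=wristcam()
im=S["frame"][310:375,280:360]; cv2.imwrite("pics/s5.png",cv2.resize(im,None,fx=9,fy=9,interpolation=cv2.INTER_CUBIC))
cv2.imwrite("pics/w5.png",c["frame"])
E
```

```text
5.5667 [ 0.47904824 -0.29759532  0.00366106] w 0.08535907259001921 
 [[-0.001  0.139  0.99 ]
 [-0.001  0.99  -0.139]
 [-1.    -0.001 -0.001]] q [ 17.4  40.   13.7 120.  -23.2  22.5 131.7]
level rot yz deg [-0.06  0.06] F [ 0.04751381  0.36606743 -0.22099737] M [ 0.00016839  0.0011658  -0.01702148] yaw_y 82.02985384898265
tool delta [-0.00233915 -0.0003406   0.00050087]
```

View pics/s5.png

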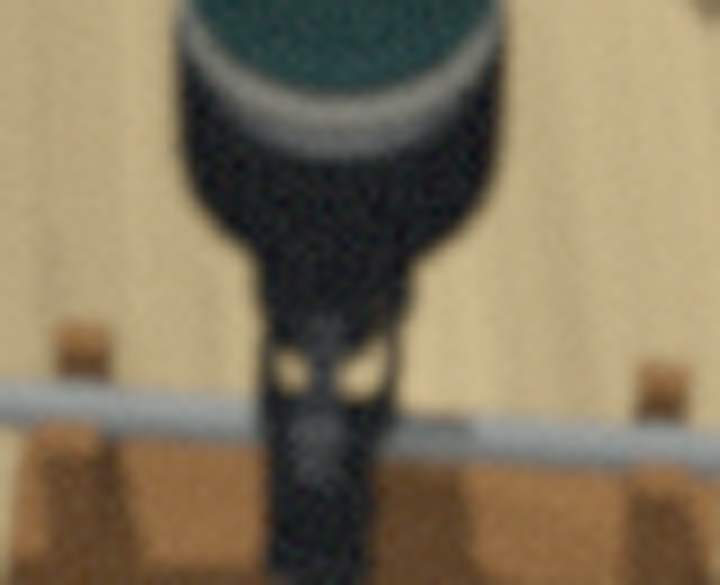

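View pics/w5.png

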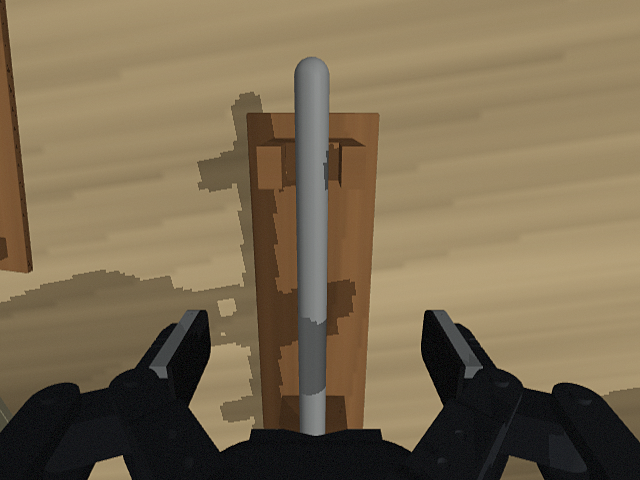

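>>> {"name": "servo_tool", "arguments": {
  "deltas": [
    [[0,0,0],[0,0,0],1],
    [[0,0,0],[0,0,0],1],
    [[0,0,0],[0,0,0],1],
    [[0,0,0],[0,0,0],1],
    [[0,0,0],[0,0,0],1],
    [[0,0,0],[0,0,0],1],
    [[0,0,0],[0,0,0],1],
    [[0,0,0],[0,0,0],1]
  ]
}}

```text
t: 6.33
ee_pos: [0.4803, -0.2988, 0.0057]
eef_rot: [-49.5, 89.8, -57.5]
wrist_force: [0.1, -0.6, -2.1]
grip_width: 0.0086
```

```bash
python3 p.py .4795 -.298 .006; python3 - <<'E'
from h import *
S=camera("side"); c=wristcam()
im=S["frame"][310:375,280:360]; cv2.imwrite("pics/s6.png",cv2.resize(im,None,fx=9,fy=9,interpolation=cv2.INTER_CUBIC))
cv2.imwrite("pics/w6.png",c["frame"])
E
```

```text
6.3333 [ 0.48031668 -0.29884383  0.00573461] w 0.00864858529486914 
 [[ 0.002  0.139  0.99 ]
 [-0.003  0.99  -0.139]
 [-1.    -0.003  0.002]] q [ 17.4  39.8  13.8 119.9 -23.2  22.6 131.7]
level rot yz deg [0.13 0.15] F [ 0.1252133  -0.61627593 -2.10032995] M [ 0.05583134  0.0225977  -0.01546776] yaw_y 82.00104045022661
tool delta [-0.0002693   0.00072129 -0.00092556]
```

View pics/s6.png

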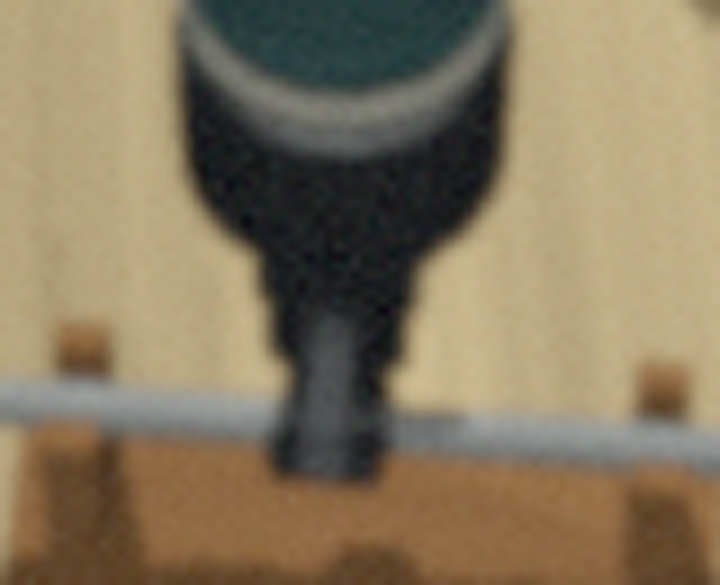

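View pics/w6.png

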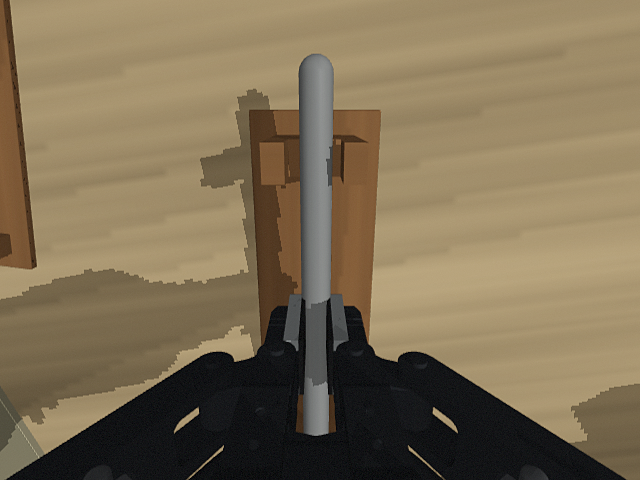

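The bar is now held: the side view shows the tips about 10 mm below it, and the grip width has stopped at 8.6 mm. I'll lift and check.

>>> {"name": "servo_tool", "arguments": {
  "deltas": [
    [[-0.01,0,0],[0,0,0],1],
    [[-0.02,0,0],[0,0,0],1],
    [[-0.03,0,0],[0,0,0],1],
    [[-0.03,0,0],[0,0,0],1],
    [[-0.03,0,0],[0,0,0],1],
    [[-0.02,0,0],[0,0,0],1]
  ]
}}

```text
t: 6.93
ee_pos: [0.4748, -0.2953, 0.147]
eef_rot: [165.7, 89.2, 157.7]
wrist_force: [0.7, -0.7, -1.6]
grip_width: 0.0087
```

```bash
python3 p.py .4795 -.298 .006; python3 - <<'E'
from h import *
S=camera("side"); c=wristcam();T=camera("top")
cv2.imwrite("pics/s7.png",cv2.resize(S["frame"][200:400,240:480],None,fx=3,fy=3,interpolation=cv2.INTER_CUBIC))
cv2.imwrite("pics/w7.png",c["frame"])
print("can",onplane(T,(437,167),.12),"rest board corners ok")
E
```

```text
6.9333 [ 0.47478479 -0.29525757  0.1469876 ] w 0.008697307720295977 
 [[-0.013  0.14   0.99 ]
 [ 0.005  0.99  -0.14 ]
 [-1.     0.003 -0.013]] q [ 10.4  27.7  23.  116.4 -16.3  39.8 125.7]
level rot yz deg [-0.76 -0.19] F [ 0.67653923 -0.73994919 -1.60005688] M [-0.066299   -0.04770386 -0.05060668] yaw_y 81.96227953233328
tool delta [ 0.14090001 -0.00253523  0.00692948]
can [ 0.74856887 -0.34462673  0.12      ] rest board corners ok
```

View pics/s7.png

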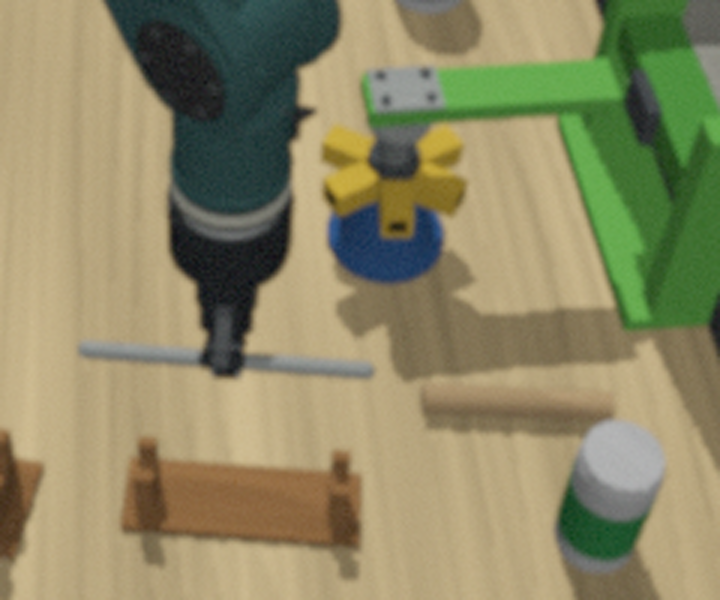

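View pics/w7.png

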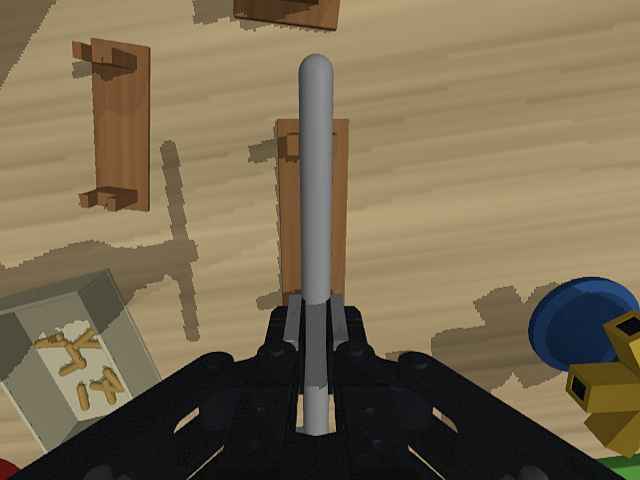

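>>> {"name": "servo_tool", "arguments": {
  "deltas": [
    [[0,0,0],[7,-0.5,-0.1],1],
    [[0,0,0],[7,0,0],1],
    [[0,0,0],[7,0,0],1],
    [[0,0,0],[7,0,0],1],
    [[0,0,0],[7,0,0],1],
    [[0,0,0],[7,0,0],1],
    [[0,0,0],[7,0,0],1],
    [[0,0,0],[7,0,0],1],
    [[0,0,0],[7,0,0],1],
    [[0,0,0],[7,0,0],1]
  ]
}}

```text
t: 7.92
ee_pos: [0.4632, -0.2859, 0.1324]
eef_rot: [-130.4, 88.2, 149.9]
wrist_force: [0.6, -0.4, -1.4]
grip_width: 0.0086
```

```bash
python3 p.py .6141 -.2272 .140
```

```text
7.9167 [ 0.46323186 -0.28591609  0.13244865] w 0.008624254625594185 
 [[-0.028  0.984  0.178]
 [ 0.016  0.178 -0.984]
 [-0.999 -0.024 -0.021]] q [ -2.9  33.2  42.7 118.5 -32.9  42.7  71.2]
level rot yz deg [-1.18  1.39] F [ 0.57972402 -0.35606476 -1.42876314] M [-0.05414913 -0.02319934  0.02026927] yaw_y 10.283889469139801
tool delta [-0.01076781  0.1586966  -0.03106835]
```

>>> {"name": "servo_tool", "arguments": {
  "deltas": [
    [[0,0.036,-0.007],[0,-1.2,1.3],1],
    [[0,0.036,-0.007],[0,0,0],1],
    [[0,0.036,-0.007],[0,0,0],1],
    [[0,0.036,-0.007],[0,0,0],1],
    [[0,0.01,0],[7,0,0],1],
    [[0,0,0],[7,0,0],1],
    [[0,0,0],[0,0,0],1]
  ]
}}

```text
t: 8.5
ee_pos: [0.6056, -0.2231, 0.1155]
eef_rot: [-101.1, 88.4, 164.0]
wrist_force: [-1.1, 0.5, -2.2]
grip_width: 0.0082
```

```bash
python3 p.py .6141 -.2272 .0507;python3 - <<'E'
from h import *
c=wristcam(); cv2.imwrite("pics/w8.png",c["frame"])
a=np.array([.6265,-.0506]); e=np.array([np.cos(np.radians(-93.9)),np.sin(np.radians(-93.9))])
n=np.array([-e[1],e[0]])
print("mouth top edge",[proj(c,[*(a+.062*e+k*n),.1025]) for k in (-.0125,.0125)],"mouth ctr",proj(c,[*(a+.062*e),.09]))
s,R=tool(); p=s["ee_pos"]; print("bar tip",proj(c,p+R@np.array([-.0393,0,-.1])),proj(c,p+R@np.array([-.0393,0,-.094])))
E
```

```text
8.5 [ 0.60555335 -0.22308338  0.11552198] w 0.008234424353071134 
 [[-0.026  0.996 -0.084]
 [ 0.007 -0.084 -0.996]
 [-1.    -0.027 -0.005]] q [-12.8  42.5  45.6 106.5 -38.9  49.8  47.7]
level rot yz deg [-0.3   1.52] F [-1.08774696  0.52690157 -2.22521003] M [ 0.04093364 -0.03206217  0.00517381] yaw_y -4.8141809950859145
tool delta [0.06454466 0.01058319 0.0037234 ]
mouth top edge [array([305.99157192,  45.29707645]), array([360.11356267,  44.00650697])] mouth ctr [332.56140384  49.41509969]
bar tip [313.60191367  54.20553728] [313.70762474  73.58206775]
```

View pics/w8.png

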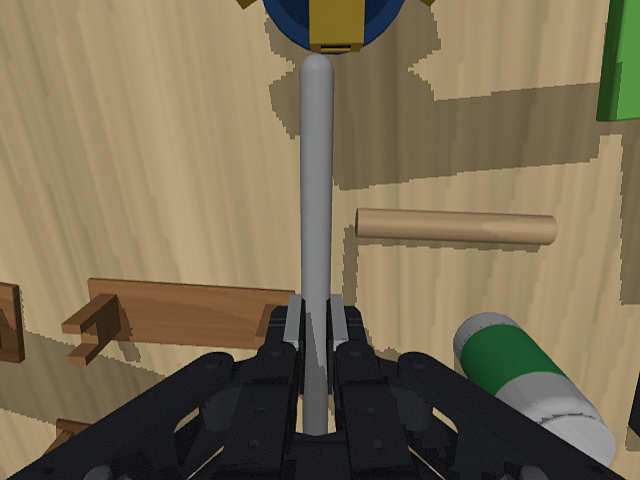

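>>> {"name": "servo_tool", "arguments": {
  "deltas": [
    [[0.0,0.01,0.004],[-1.1,-0.3,1.5],1],
    [[0.025,0,0],[0,0,0],1],
    [[0.025,0,0],[0,0,0],1],
    [[0.013,0,0],[0,0,0],1],
    [[0,0,0],[0,0,0],1]
  ]
}}

```text
t: 8.97
ee_pos: [0.6085, -0.229, 0.0468]
eef_rot: [-98.0, 89.6, 169.2]
wrist_force: [0.0, -0.7, -2.2]
grip_width: 0.0082
```

```bash
cat > sock.py <<'E'
from h import *
import sys
c=wristcam(); cv2.imwrite(f"pics/{sys.argv[1]}.png",c["frame"])
th=float(sys.argv[2]); a=np.array([.628,-.0506]); e=np.array([np.cos(np.radians(th)),np.sin(np.radians(th))])
n=np.array([-e[1],e[0]])
print("mouth top edge",[proj(c,[*(a+.062*e+k*n),.1025]).round(1) for k in (-.0125,.0125)],"mouth ctr",proj(c,[*(a+.062*e),.09]))
s,R=tool(); p=s["ee_pos"]; print("bar tip",proj(c,p+R@np.array([-.0393,0,-.1])))
E
python3 p.py .615 -.2272 .0507;python3 sock.py w9 -93.9
```

```text
8.9667 [ 0.60848497 -0.22896214  0.04678078] w 0.00821140930452548 
 [[-0.008  0.999 -0.05 ]
 [ 0.001 -0.05  -0.999]
 [-1.    -0.008 -0.001]] q [ -9.1  46.4  40.  108.4 -43.8  42.2  53.7]
level rot yz deg [-0.06  0.44] F [ 0.0456409  -0.69833049 -2.1905441 ] M [0.04021875 0.08646667 0.00445286] yaw_y -2.872172229562856
tool delta [-0.00396569  0.00638856 -0.00209061]
mouth top edge [array([304.1, -23.3]), array([393.2, -21.8])] mouth ctr [345.60787005  -8.3373949 ]
bar tip [317.12997232  55.53729179]
```

View pics/w9.png

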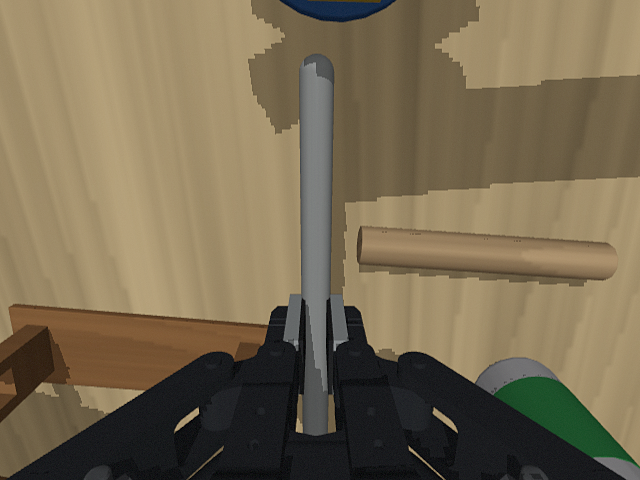

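>>> {"name": "servo_tool", "arguments": {
  "deltas": [
    [[-0.004,0.008,-0.001],[1.0,0,0.4],1],
    [[0,0,0],[0,0,0],1]
  ]
}}

```text
t: 9.18
ee_pos: [0.6166, -0.2301, 0.053]
eef_rot: [109.3, 90.0, 15.3]
wrist_force: [0.9, -0.1, -1.5]
grip_width: 0.0081
```

```bash
python3 p.py .6156 -.2272 .0507; python3 - <<'E'
from h import *
S=camera("side");T=camera("top")
cv2.imwrite("pics/s10.png",cv2.resize(S["frame"][210:360,300:460],None,fx=4,fy=4,interpolation=cv2.INTER_CUBIC))
cv2.imwrite("pics/t10.png",cv2.resize(T["frame"][160:290,260:420],None,fx=4.5,fy=4.5,interpolation=cv2.INTER_CUBIC))
E
```

```text
9.1833 [ 0.61660534 -0.23008183  0.05299474] w 0.008085413796645685 
 [[ 0.001  0.997 -0.071]
 [ 0.    -0.071 -0.997]
 [-1.     0.001 -0.   ]] q [ -9.4  46.4  40.7 107.6 -43.9  43.   52.3]
level rot yz deg [-0.01 -0.04] F [ 0.91658934 -0.11180751 -1.4596764 ] M [-0.02446585 -0.05995353 -0.02003036] yaw_y -4.052451560932534
tool delta [ 0.00229458 -0.0012081  -0.00280301]
```

View pics/s10.png

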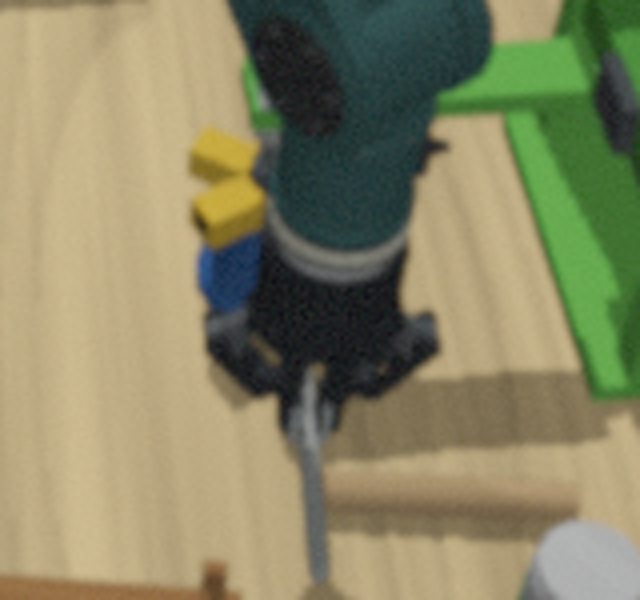

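View pics/t10.png

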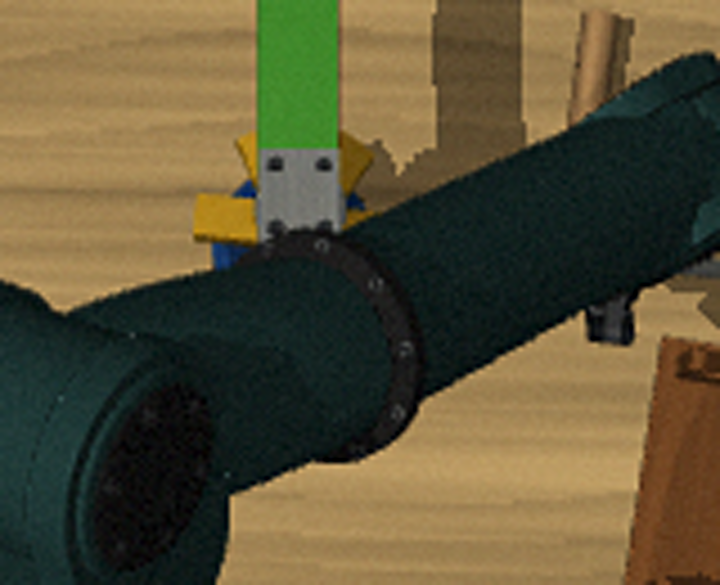

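>>> {"name": "servo_tool", "arguments": {
  "deltas": [
    [[0.002,-0.0015,-0.003],[0,0,0],1],
    [[0,0,-0.006],[0,0,0],1],
    [[0,0,-0.006],[0,0,0],1]
  ]
}}

```text
t: 9.53
ee_pos: [0.6158, -0.217, 0.0534]
eef_rot: [52.8, 89.8, -41.3]
wrist_force: [0.8, -0.4, -1.9]
grip_width: 0.0085
```

```bash
python3 p.py .6165 -.2152 .0507
```

```text
9.5333 [ 0.61581142 -0.21697472  0.05338735] w 0.008513836627272942 
 [[ 0.003  0.997 -0.072]
 [-0.003 -0.072 -0.997]
 [-1.     0.003  0.003]] q [-10.8  46.   40.8 108.5 -44.1  42.3  51.6]
level rot yz deg [ 0.15 -0.2 ] F [ 0.75317684 -0.3920932  -1.85562953] M [-0.03958174 -0.03419076 -0.03231183] yaw_y -4.1313598988373315
tool delta [ 0.00268453  0.00054976 -0.00182667]
```

>>> {"name": "servo_tool", "arguments": {
  "deltas": [
    [[0.003,0.0008,0],[0,0.1,-0.2],1],
    [[0.0,0,0],[0,0,0],1]
  ]
}}

```text
t: 9.7
ee_pos: [0.6174, -0.2137, 0.0505]
eef_rot: [177.7, 89.9, 83.7]
wrist_force: [-0.0, 0.2, -1.8]
grip_width: 0.0085
```

```bash
python3 p.py .6165 -.2152 .0507
```

```text
9.7 [ 0.61738154 -0.21370935  0.05048149] w 0.008542876825554269 
 [[ 0.     0.998 -0.069]
 [ 0.001 -0.069 -0.998]
 [-1.     0.    -0.001]] q [-10.8  46.3  40.5 108.3 -44.2  42.5  51.5]
level rot yz deg [-0.08 -0.  ] F [-0.01715837  0.17009432 -1.79663651] M [-0.03186313 -0.01336412  0.00482562] yaw_y -3.944464644003601
tool delta [-0.00022077 -0.0007769   0.00154745]
```

>>> {"name": "servo_tool", "arguments": {
  "deltas": [
    [[0,-0.0006,-0.006],[0,0,0],1],
    [[0,0,-0.006],[0,0,0],1],
    [[0,0,-0.006],[0,0,0],1]
  ]
}}

```text
t: 9.95
ee_pos: [0.618, -0.1958, 0.0505]
eef_rot: [129.2, 90.0, 35.2]
wrist_force: [-0.4, -0.3, -2.4]
grip_width: 0.0083
```

```bash
python3 p.py .6184 -.1900 .0507; python3 sock.py w11 -93.9
```

```text
9.95 [ 0.61796183 -0.19576473  0.05052877] w 0.00827543361539347 
 [[ 0.     0.998 -0.07 ]
 [ 0.    -0.07  -0.998]
 [-1.     0.    -0.   ]] q [-12.6  46.1  40.7 109.  -44.5  42.1  50.3]
level rot yz deg [-0.01 -0.01] F [-0.44931839 -0.33792205 -2.3835971 ] M [-0.00513732 -0.05381459 -0.03465449] yaw_y -4.026783046020316
tool delta [-1.70228374e-04  3.23075617e-05 -5.78130027e-03]
mouth top edge [array([277.1, 105.4]), array([355.5, 105.2])] mouth ctr [316.27835978 106.29211257]
bar tip [315.92383285  46.53373773]
```

View pics/w11.png

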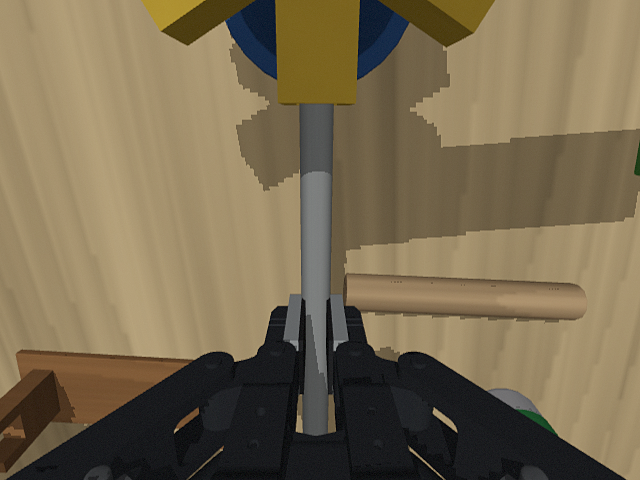

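The bar has entered the socket. The mouth edge is at (277–356, 104), as predicted for an axis at (0.628, -0.0506). I'll push it deeper.

>>> {"name": "servo_tool", "arguments": {
  "deltas": [
    [[0,0,-0.006],[0,0,0],1],
    [[0,0,-0.006],[0,0,0],1],
    [[0,0,-0.006],[0,0,0],1],
    [[0,0,-0.001],[0,0,0],1]
  ]
}}

```text
t: 10.33
ee_pos: [0.6196, -0.1714, 0.05]
eef_rot: [-158.0, 89.8, 108.2]
wrist_force: [-0.9, -1.0, -1.3]
grip_width: 0.0085
```

```bash
cat > tq.py <<'E'
from h import *
import sys
A=np.array([.628,-.0506])
s,R=tool(); p=np.array(s["ee_pos"]); F=np.array(s["wrist_force"]); M=np.array(s["moment"])
d=p[:2]-A; r=np.hypot(*d); th=np.degrees(np.arctan2(d[1],d[0])); e=d/r; n=np.array([-e[1],e[0]])
zt=np.degrees(np.arctan2(R[1,2],R[0,2]))
tau=d[0]*F[1]-d[1]*F[0]+M[2]
v=R.T@np.array([0,0,-1])
print(f"t {s['t']:.2f} r {r*1e3:.1f} th {th:.2f} toolz {zt:.2f} z {p[2]*1e3:.1f} F_r {F[:2]@e:.2f} F_t {F[:2]@n:.2f} Fz {F[2]:.2f} Mz {M[2]:.3f} tau_ccw {tau:.3f} w {s['grip_width']*1e3:.1f} lvl {np.degrees([-v[2],v[1]]).round(2)} q7 {s['joint_pos'][6]:.1f}")
def tgt(th2,r2=.1245,z2=.0507,zt2=None):
    th2r=np.radians(th2); P=np.array([*(A+r2*np.array([np.cos(th2r),np.sin(th2r)])),z2]); print(" to",th2,"tool delta",(R.T@(P-p)).round(4),"rot x",round((zt-th2+180)%360-180,2))
for a in sys.argv[1:]: tgt(float(a))
E
python3 tq.py -94 -100
```

```text
t 10.33 r 121.1 th -93.99 toolz -93.82 z 50.0 F_r 1.04 F_t -0.80 Fz -1.32 Mz -0.001 tau_ccw -0.098 w 8.5 lvl [-0.15  0.06] q7 48.8
 to -94.0 tool delta [-0.0008 -0.      0.0034] rot x 0.18
 to -100.0 tool delta [-0.0007 -0.013   0.0027] rot x 6.18
```

>>> {"name": "servo_tool", "arguments": {
  "deltas": [
    [[0.0007,0,0.003],[0,0,0],1],
    [[0,-0.0065,0],[3,0,0],1],
    [[0,-0.0065,0],[3,0,0],1],
    [[0,-0.0065,0],[3,0,0],1],
    [[0,-0.0065,0],[3,0,0],1],
    [[0,-0.0065,0],[3,0,0],1]
  ]
}}

```text
t: 10.83
ee_pos: [0.5991, -0.171, 0.0508]
eef_rot: [91.6, 88.8, -17.5]
wrist_force: [0.9, 0.3, -4.6]
grip_width: 0.0083
```

```bash
python3 tq.py -112 -118
```

```text
t 10.83 r 123.9 th -103.48 toolz -109.10 z 50.8 F_r -0.48 F_t 0.81 Fz -4.57 Mz 0.681 tau_ccw 0.782 w 8.3 lvl [-0.03 -1.16] q7 39.0
 to -112.0 tool delta [-0.0002 -0.0184  0.0011] rot x 2.9
 to -118.0 tool delta [-0.0005 -0.0314 -0.0003] rot x 8.9
```

>>> {"name": "servo_tool", "arguments": {
  "deltas": [
    [[0,-0.011,0],[2,0,-1],1],
    [[0,-0.009,0],[3,0,0],1],
    [[0,-0.009,0],[3,0,0],1],
    [[0,-0.009,0],[3,0,0],1],
    [[0,-0.009,0],[3,0,0],1]
  ]
}}

```text
t: 11.25
ee_pos: [0.5678, -0.1589, 0.0516]
eef_rot: [85.9, 88.3, -37.5]
wrist_force: [2.7, -2.2, -6.0]
grip_width: 0.0087
```

```bash
python3 tq.py -124 -130
```

```text
t 11.25 r 123.9 th -119.10 toolz -123.41 z 51.6 F_r 0.56 F_t 3.41 Fz -6.02 Mz 0.252 tau_ccw 0.675 w 8.7 lvl [ 0.12 -1.65] q7 29.2
 to -124.0 tool delta [ 0.0006 -0.0106  0.0009] rot x 0.59
 to -130.0 tool delta [ 0.0002 -0.0236  0.0001] rot x 6.59
```

>>> {"name": "servo_tool", "arguments": {
  "deltas": [
    [[0.001,-0.0085,0],[2.5,0,-1.6],1],
    [[0,-0.008,0],[3,0,-0.2],1],
    [[0,-0.008,0],[3,0,-0.2],1],
    [[0,-0.008,0],[3,0,-0.2],1],
    [[0,-0.008,0],[3,0,-0.2],1],
    [[0,-0.008,0],[3,0,-0.2],1]
  ]
}}

```text
t: 11.75
ee_pos: [0.5377, -0.1357, 0.0512]
eef_rot: [41.3, 89.5, -99.8]
wrist_force: [1.1, -1.5, -4.3]
grip_width: 0.0085
```

```bash
python3 tq.py -142 -146;python3 sock.py w12 -140
```

```text
t 11.75 r 124.0 th -136.70 toolz -141.09 z 51.2 F_r 0.22 F_t 1.84 Fz -4.25 Mz 0.458 tau_ccw 0.687 w 8.5 lvl [ 0.38 -0.33] q7 14.6
 to -142.0 tool delta [ 0.0004 -0.0115  0.0008] rot x 0.91
 to -146.0 tool delta [ 0.0004 -0.0202  0.0004] rot x 4.91
mouth top edge [array([253.6, 175.9]), array([327.5, 174.4])] mouth ctr [292.56125589 169.77996212]
bar tip [308.91465046  55.27492151]
```

View pics/w12.png

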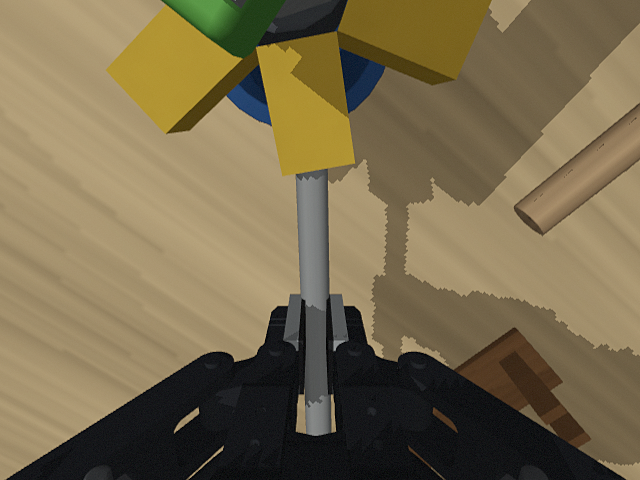

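>>> {"name": "servo_tool", "arguments": {
  "deltas": [
    [[0,-0.008,0],[2,0,-0.3],1],
    [[0,-0.0078,0],[3,0,-0.2],1],
    [[0,-0.0078,0],[3,0,-0.2],1],
    [[0,-0.0078,0],[3,0,-0.2],1],
    [[0,-0.0078,0],[3,0,-0.2],1],
    [[0,-0.0078,0],[3,0,-0.2],1],
    [[0,-0.0078,0],[3,0,-0.2],1]
  ]
}}

```text
t: 12.38
ee_pos: [0.5134, -0.0991, 0.0513]
eef_rot: [26.0, 89.3, -135.1]
wrist_force: [0.5, -2.5, -4.3]
grip_width: 0.0082
```

```bash
python3 tq.py -164 -168
```

```text
t 12.38 r 124.4 th -157.06 toolz -161.13 z 51.3 F_r 0.46 F_t 2.48 Fz -4.30 Mz 0.444 tau_ccw 0.752 w 8.2 lvl [ 0.63 -0.31] q7 -3.2
 to -164.0 tool delta [ 0.0005 -0.0151  0.0002] rot x 2.87
 to -168.0 tool delta [ 0.0005 -0.0237 -0.0005] rot x 6.87
```

Collar at roughly -155°, torque still free. I'll go on, then slow down.

>>> {"name": "servo_tool", "arguments": {
  "deltas": [
    [[0.0005,-0.008,0],[2.5,0.6,-0.3],1],
    [[0,-0.0076,0],[3,0,-0.2],1],
    [[0,-0.0076,0],[3,0,-0.2],1],
    [[0,-0.0076,0],[3,0,-0.2],1],
    [[0,-0.004,0],[1.5,0,-0.1],1],
    [[0,-0.004,0],[1.5,0,-0.1],1],
    [[0,-0.004,0],[1.5,0,-0.1],1]
  ]
}}

```text
t: 12.97
ee_pos: [0.5044, -0.0657, 0.0508]
eef_rot: [34.0, 89.7, -142.9]
wrist_force: [0.8, -2.3, -3.7]
grip_width: 0.0085
```

```bash
python3 tq.py -174 -178; python3 sock.py w13 -165; python3 - <<'E'
from h import *
S=camera("side")
cv2.imwrite("pics/s13.png",cv2.resize(S["frame"][180:320,290:470],None,fx=4,fy=4,interpolation=cv2.INTER_CUBIC))
E
```

```text
t 12.97 r 124.5 th -173.02 toolz -176.86 z 50.8 F_r -0.50 F_t 2.36 Fz -3.70 Mz 0.473 tau_ccw 0.767 w 8.5 lvl [ 0.26 -0.17] q7 -18.2
 to -174.0 tool delta [ 0.0001 -0.0021  0.0001] rot x -2.86
 to -178.0 tool delta [ 0.0001 -0.0108  0.0002] rot x 1.14
mouth top edge [array([290.5, 178.1]), array([363.3, 162.6])] mouth ctr [325.58760175 165.44142439]
bar tip [311.03333538  56.04624555]
```

View pics/w13.png

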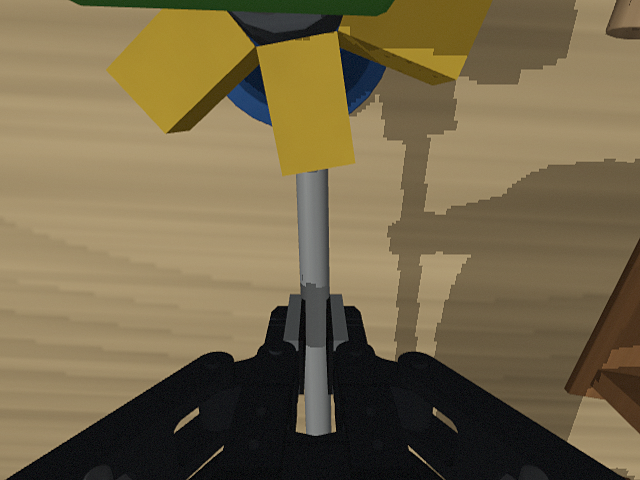

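View pics/s13.png

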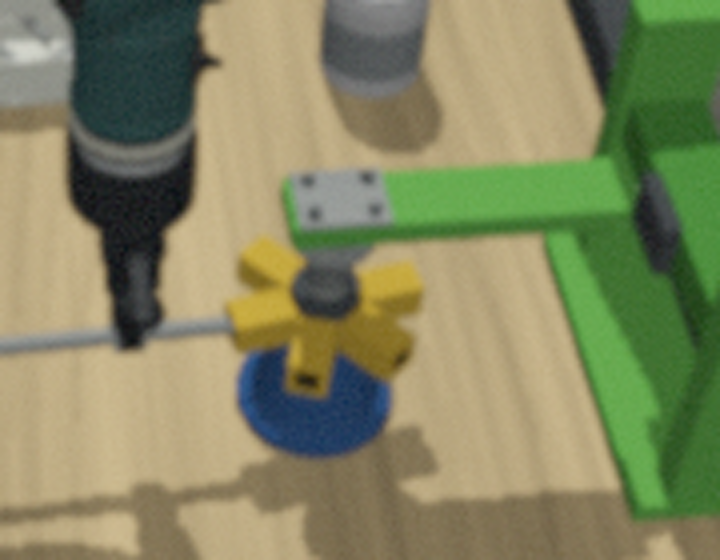

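>>> {"name": "servo_tool", "arguments": {
  "deltas": [
    [[0,-0.003,0],[1,0.2,-0.2],1],
    [[0,-0.003,0],[1,0,-0.1],1],
    [[0,-0.003,0],[1,0,-0.1],1],
    [[0,-0.003,0],[1,0,-0.1],1],
    [[0,-0.003,0],[1,0,-0.1],1],
    [[0,-0.003,0],[1,0,-0.1],1]
  ]
}}

```text
t: 13.57
ee_pos: [0.5034, -0.0509, 0.0509]
eef_rot: [-67.6, 89.8, 109.1]
wrist_force: [-0.8, -4.1, -5.5]
grip_width: 0.0089
```

```bash
python3 tq.py -179
```

```text
t 13.57 r 124.6 th -179.84 toolz 176.72 z 50.9 F_r 0.83 F_t 4.12 Fz -5.51 Mz 0.304 tau_ccw 0.817 w 8.9 lvl [0.08 0.2 ] q7 -24.6
 to -179.0 tool delta [ 0.0002  0.0018 -0.0002] rot x -4.28
```

>>> {"name": "servo_tool", "arguments": {
  "deltas": [
    [[0,-0.003,0],[1.2,0,0],1],
    [[0,-0.003,0],[1.2,0,0],1],
    [[0,-0.003,0],[1.2,0,0],1],
    [[0,-0.003,0],[1.2,0,0],1]
  ]
}}

```text
t: 13.9
ee_pos: [0.5037, -0.0392, 0.0509]
eef_rot: [-27.8, 89.9, 143.6]
wrist_force: [-0.8, -3.4, -4.8]
grip_width: 0.0086
```

```bash
python3 tq.py
```

```text
t 13.90 r 124.8 th 174.78 toolz 171.35 z 50.9 F_r 0.46 F_t 3.42 Fz -4.83 Mz 0.271 tau_ccw 0.698 w 8.6 lvl [0.11 0.06] q7 -30.6
```

>>> {"name": "servo_tool", "arguments": {
  "deltas": [
    [[0,-0.003,0],[1.2,0,0],1],
    [[0,-0.003,0],[1.2,0,0],1],
    [[0,-0.003,0],[1.2,0,0],1],
    [[0,-0.003,0],[1.2,0,0],1]
  ]
}}

```text
t: 14.23
ee_pos: [0.5052, -0.0275, 0.0509]
eef_rot: [43.5, 89.9, -150.5]
wrist_force: [-1.3, -4.2, -4.1]
grip_width: 0.0086
```

```bash
python3 tq.py; python3 sock.py w14 -181
```

```text
t 14.23 r 124.9 th 169.36 toolz 165.97 z 50.9 F_r 0.52 F_t 4.38 Fz -4.05 Mz 0.304 tau_ccw 0.852 w 8.6 lvl [ 0.11 -0.1 ] q7 -36.8
mouth top edge [array([296.6, 176.9]), array([369.3, 159.9])] mouth ctr [331.11565216 163.7752051 ]
bar tip [310.14454319  56.80924986]
```

View pics/w14.png

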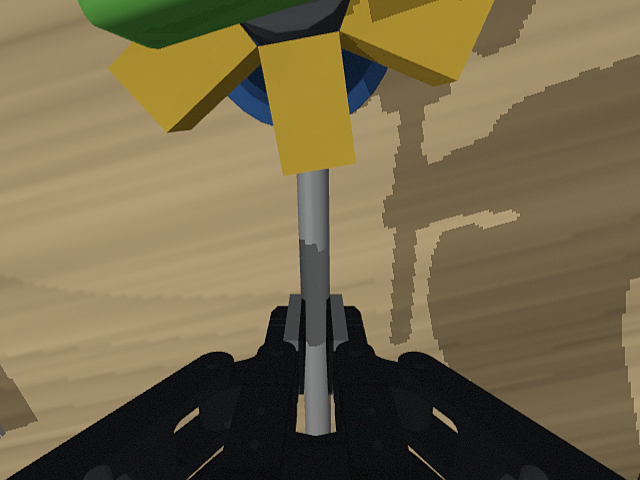

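>>> {"name": "servo_tool", "arguments": {
  "deltas": [
    [[0,-0.003,0],[1.2,0,0],1],
    [[0,-0.003,0],[1.2,0,0],1],
    [[0,-0.003,0],[1.2,0,0],1],
    [[0,-0.003,0],[1.2,0,0],1]
  ]
}}

```text
t: 14.62
ee_pos: [0.5078, -0.016, 0.0509]
eef_rot: [65.2, 89.8, -134.0]
wrist_force: [-1.2, -3.1, -4.1]
grip_width: 0.0087
```

```bash
python3 tq.py
```

```text
t 14.62 r 125.1 th 163.95 toolz 160.78 z 50.9 F_r 0.33 F_t 3.35 Fz -4.07 Mz 0.248 tau_ccw 0.668 w 8.7 lvl [ 0.1  -0.22] q7 -43.0
```

>>> {"name": "servo_tool", "arguments": {
  "deltas": [
    [[0,-0.003,0],[1.2,0,0],1],
    [[0,-0.003,0],[1.2,0,0],1]
  ]
}}

```text
t: 14.78
ee_pos: [0.5094, -0.0106, 0.0509]
eef_rot: [72.6, 89.7, -129.2]
wrist_force: [0.5, -4.0, -4.0]
grip_width: 0.0085
```

```bash
python3 tq.py
```

```text
t 14.78 r 125.1 th 161.37 toolz 158.17 z 50.9 F_r -1.73 F_t 3.60 Fz -3.97 Mz 0.226 tau_ccw 0.677 w 8.5 lvl [ 0.09 -0.28] q7 -46.1
```

>>> {"name": "servo_tool", "arguments": {
  "deltas": [
    [[0,-0.003,0],[1.2,0,0],1],
    [[0,-0.003,0],[1.2,0,0],1]
  ]
}}

```text
t: 14.95
ee_pos: [0.5113, -0.0052, 0.0509]
eef_rot: [77.0, 89.7, -127.4]
wrist_force: [0.5, -4.0, -3.6]
grip_width: 0.0085
```

```bash
python3 tq.py
```

```text
t 14.95 r 125.2 th 158.77 toolz 155.56 z 50.9 F_r -1.93 F_t 3.56 Fz -3.57 Mz 0.234 tau_ccw 0.680 w 8.5 lvl [ 0.08 -0.33] q7 -49.2
```

>>> {"name": "servo_tool", "arguments": {
  "deltas": [
    [[0,-0.003,0],[1.2,0,-0.3],1],
    [[0,-0.003,0],[1.2,0,0],1],
    [[0,-0.003,0],[1.2,0,0],1]
  ]
}}

```text
t: 15.2
ee_pos: [0.5146, 0.0029, 0.0508]
eef_rot: [38.5, 89.9, -169.9]
wrist_force: [-0.3, -4.4, -4.6]
grip_width: 0.0085
```

```bash
python3 tq.py
```

```text
t 15.20 r 125.4 th 154.76 toolz 151.65 z 50.8 F_r -1.58 F_t 4.09 Fz -4.59 Mz 0.301 tau_ccw 0.814 w 8.5 lvl [ 0.09 -0.07] q7 -53.6
```

>>> {"name": "servo_tool", "arguments": {
  "deltas": [
    [[0,-0.003,-0.0005],[1.2,0,0],1],
    [[0,-0.003,0],[1.2,0,0],1],
    [[0,-0.003,0],[1.2,0,0],1]
  ]
}}

```text
t: 15.45
ee_pos: [0.5184, 0.0107, 0.0507]
eef_rot: [25.9, 89.8, 173.6]
wrist_force: [-1.3, -4.9, -4.5]
grip_width: 0.0084
```

```bash
python3 tq.py
```

```text
t 15.45 r 125.6 th 150.80 toolz 147.70 z 50.7 F_r -1.28 F_t 4.88 Fz -4.55 Mz 0.264 tau_ccw 0.877 w 8.4 lvl [ 0.17 -0.08] q7 -58.3
```

>>> {"name": "servo_tool", "arguments": {
  "deltas": [
    [[0,-0.003,0],[1.2,0,0],1],
    [[0,-0.003,0],[1.2,0,0],1],
    [[0,-0.003,0],[1.2,0,0],1]
  ]
}}

```text
t: 15.7
ee_pos: [0.5227, 0.018, 0.0507]
eef_rot: [33.3, 89.8, 177.1]
wrist_force: [-0.2, -3.9, -3.9]
grip_width: 0.0084
```

```bash
python3 tq.py
```

```text
t 15.70 r 125.7 th 146.92 toolz 143.78 z 50.7 F_r -1.95 F_t 3.41 Fz -3.85 Mz 0.302 tau_ccw 0.731 w 8.4 lvl [ 0.2  -0.13] q7 -63.1
```

>>> {"name": "servo_tool", "arguments": {
  "deltas": [
    [[0,-0.003,-0.0005],[1.2,0.2,-0.2],1],
    [[0,-0.003,0],[1.2,0,0],1],
    [[0,-0.003,0],[1.2,0,0],1]
  ]
}}

```text
t: 15.95
ee_pos: [0.5276, 0.025, 0.0506]
eef_rot: [-33.4, 89.9, 106.5]
wrist_force: [-0.8, -3.3, -3.7]
grip_width: 0.0085
```

```bash
python3 tq.py
```

```text
t 15.95 r 125.7 th 143.02 toolz 139.87 z 50.6 F_r -1.31 F_t 3.14 Fz -3.71 Mz 0.382 tau_ccw 0.777 w 8.5 lvl [0.07 0.05] q7 -67.5
```

>>> {"name": "servo_tool", "arguments": {
  "deltas": [
    [[0,-0.003,-0.0005],[1.2,0,0],1],
    [[0,-0.003,0],[1.2,0,0],1]
  ]
}}

```text
t: 16.12
ee_pos: [0.5309, 0.0295, 0.0505]
eef_rot: [-6.0, 89.8, 131.2]
wrist_force: [-1.3, -4.5, -3.2]
grip_width: 0.0087
```

```bash
python3 tq.py
```

```text
t 16.12 r 125.9 th 140.48 toolz 137.27 z 50.5 F_r -1.88 F_t 4.28 Fz -3.20 Mz 0.335 tau_ccw 0.873 w 8.7 lvl [0.16 0.02] q7 -70.7
```

>>> {"name": "servo_tool", "arguments": {
  "deltas": [
    [[0,-0.003,0],[1.2,0,0],1],
    [[0,-0.003,0],[1.2,0,0],1]
  ]
}}

```text
t: 16.28
ee_pos: [0.5344, 0.0338, 0.0505]
eef_rot: [8.0, 89.8, 142.6]
wrist_force: [-0.3, -3.9, -3.5]
grip_width: 0.0083
```

```bash
python3 tq.py; python3 sock.py w15 -216
```

```text
t 16.28 r 126.0 th 137.95 toolz 134.68 z 50.5 F_r -2.38 F_t 3.14 Fz -3.46 Mz 0.362 tau_ccw 0.758 w 8.3 lvl [ 0.18 -0.03] q7 -73.9
mouth top edge [array([285. , 175.5]), array([358.5, 163.3])] mouth ctr [320.97176593 164.60559085]
bar tip [311.01794444  58.41098736]
```

View pics/w15.png

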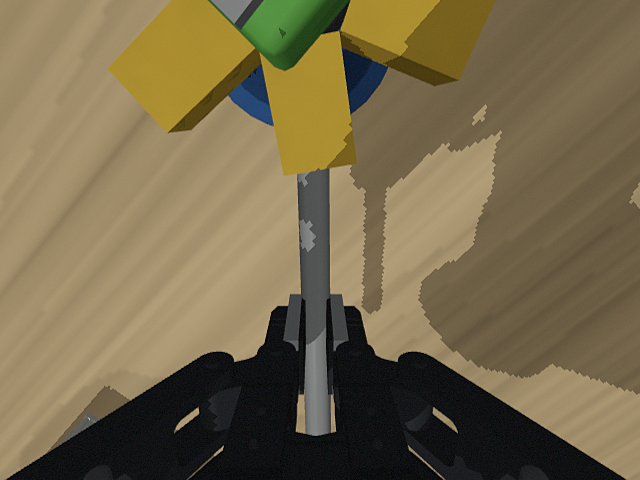

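>>> {"name": "servo_tool", "arguments": {
  "deltas": [
    [[0,-0.003,-0.0012],[1.2,0.2,0],1],
    [[0,-0.003,0],[1.2,0,0],1],
    [[0,-0.003,0],[1.2,0,0],1]
  ]
}}

```text
t: 16.58
ee_pos: [0.5396, 0.0393, 0.0504]
eef_rot: [40.5, 89.8, 171.4]
wrist_force: [-1.1, -3.9, -2.5]
grip_width: 0.0085
```

```bash
python3 tq.py
```

```text
t 16.58 r 126.1 th 134.49 toolz 130.90 z 50.4 F_r -2.01 F_t 3.53 Fz -2.46 Mz 0.463 tau_ccw 0.908 w 8.5 lvl [ 0.16 -0.14] q7 -78.5
```

>>> {"name": "servo_tool", "arguments": {
  "deltas": [
    [[0,-0.003,-0.0005],[1.2,0,0],1],
    [[0,-0.003,0],[1.2,0,0],1]
  ]
}}

```text
t: 16.75
ee_pos: [0.5434, 0.0431, 0.0504]
eef_rot: [35.6, 89.7, 164.0]
wrist_force: [-0.6, -4.0, -1.2]
grip_width: 0.0087
```

```bash
python3 tq.py
```

```text
t 16.75 r 126.2 th 132.10 toolz 128.43 z 50.4 F_r -2.62 F_t 3.11 Fz -1.20 Mz 0.504 tau_ccw 0.897 w 8.7 lvl [ 0.27 -0.19] q7 -81.5
```

>>> {"name": "servo_tool", "arguments": {
  "deltas": [
    [[0,-0.003,-0.0005],[1.2,0,0],1],
    [[0,-0.003,0],[1.2,0,0],1]
  ]
}}

```text
t: 16.92
ee_pos: [0.5472, 0.0466, 0.0504]
eef_rot: [35.3, 89.5, 161.3]
wrist_force: [-1.0, -4.5, -2.5]
grip_width: 0.0085
```

```bash
python3 tq.py
```

```text
t 16.92 r 126.4 th 129.75 toolz 125.97 z 50.4 F_r -2.79 F_t 3.63 Fz -2.46 Mz 0.530 tau_ccw 0.989 w 8.5 lvl [ 0.38 -0.27] q7 -84.5
```

>>> {"name": "servo_tool", "arguments": {
  "deltas": [
    [[0,-0.003,-0.0005],[1.2,0,0],1],
    [[0,-0.003,0],[1.2,0,0],1]
  ]
}}

```text
t: 17.08
ee_pos: [0.551, 0.0499, 0.0504]
eef_rot: [36.7, 89.4, 160.3]
wrist_force: [-1.3, -4.8, -2.4]
grip_width: 0.0085
```

```bash
python3 tq.py
```

```text
t 17.08 r 126.5 th 127.45 toolz 123.53 z 50.4 F_r -3.03 F_t 3.98 Fz -2.40 Mz 0.516 tau_ccw 1.019 w 8.5 lvl [ 0.49 -0.37] q7 -87.5
```

>>> {"name": "servo_tool", "arguments": {
  "deltas": [
    [[0,-0.003,-0.0005],[1.2,0,0],1],
    [[0,-0.003,0],[1.2,0,0],1]
  ]
}}

```text
t: 17.25
ee_pos: [0.555, 0.0529, 0.0505]
eef_rot: [38.4, 89.2, 159.5]
wrist_force: [-1.7, -5.2, -0.2]
grip_width: 0.0081
```

```bash
python3 tq.py
```

```text
t 17.25 r 126.7 th 125.18 toolz 121.11 z 50.5 F_r -3.28 F_t 4.35 Fz -0.16 Mz 0.586 tau_ccw 1.137 w 8.1 lvl [ 0.61 -0.48] q7 -90.4
```

>>> {"name": "servo_tool", "arguments": {
  "deltas": [
    [[0,-0.003,0],[1.2,0,0],1]
  ]
}}

```text
t: 17.33
ee_pos: [0.5571, 0.0544, 0.0505]
eef_rot: [40.6, 89.2, 160.5]
wrist_force: [-0.5, -4.7, -2.0]
grip_width: 0.0081
```

```bash
python3 tq.py
```

```text
t 17.33 r 126.7 th 124.05 toolz 119.90 z 50.5 F_r -3.63 F_t 3.04 Fz -2.04 Mz 0.546 tau_ccw 0.931 w 8.1 lvl [ 0.63 -0.54] q7 -91.9
```

>>> {"name": "servo_tool", "arguments": {
  "deltas": [
    [[0,-0.003,0],[1.2,0,0],1]
  ]
}}

```text
t: 17.42
ee_pos: [0.5591, 0.0558, 0.0506]
eef_rot: [42.8, 89.1, 161.5]
wrist_force: [-2.1, -3.1, -2.0]
grip_width: 0.0081
```

```bash
python3 tq.py; python3 sock.py w16 -230
```

```text
t 17.42 r 126.8 th 122.91 toolz 118.70 z 50.6 F_r -1.48 F_t 3.49 Fz -1.96 Mz 0.585 tau_ccw 1.027 w 8.1 lvl [ 0.65 -0.6 ] q7 -93.4
mouth top edge [array([286.9, 175.9]), array([360.4, 160.9])] mouth ctr [322.34818918 163.41102552]
bar tip [311.54112427  59.10571977]
```

View pics/w16.png

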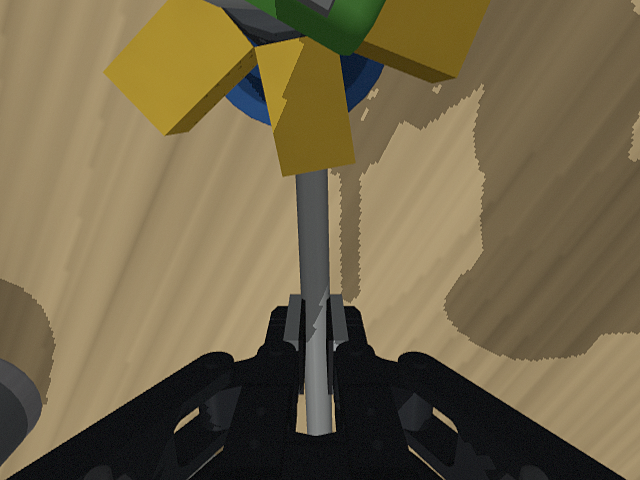

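```bash
for i in 1 2 3 4 5 6; do python3 -c "
from rig import camera
camera('top')"; python3 tq.py | cut -c1-160; done
```

```text
t 17.52 r 126.8 th 122.68 toolz 118.75 z 50.5 F_r -1.39 F_t 2.23 Fz -2.10 Mz 0.525 tau_ccw 0.808 w 8.1 lvl [ 0.65 -0.56] q7 -93.3
t 17.57 r 126.8 th 122.68 toolz 118.77 z 50.5 F_r -1.31 F_t 1.86 Fz -2.81 Mz 0.483 tau_ccw 0.719 w 8.5 lvl [ 0.65 -0.54] q7 -93.3
t 17.62 r 126.8 th 122.69 toolz 118.76 z 50.5 F_r -0.75 F_t 2.32 Fz -3.24 Mz 0.480 tau_ccw 0.774 w 8.2 lvl [ 0.65 -0.54] q7 -93.3
t 17.67 r 126.8 th 122.68 toolz 118.76 z 50.5 F_r -2.45 F_t 2.67 Fz -1.51 Mz 0.500 tau_ccw 0.838 w 8.2 lvl [ 0.65 -0.54] q7 -93.3
t 17.72 r 126.8 th 122.69 toolz 118.74 z 50.5 F_r -1.57 F_t 1.80 Fz -2.56 Mz 0.515 tau_ccw 0.744 w 8.0 lvl [ 0.65 -0.54] q7 -93.3
t 17.77 r 126.8 th 122.68 toolz 118.74 z 50.6 F_r -2.26 F_t 3.09 Fz -2.30 Mz 0.498 tau_ccw 0.890 w 8.6 lvl [ 0.65 -0.54] q7 -93.3
```

```bash
python3 - <<'E'
import numpy as np
from scipy.optimize import least_squares
d=np.array([186.98,.767,180.16,.817,174.78,.698,169.36,.852,163.95,.668,161.37,.677,158.77,.680,154.76,.814,150.8,.877,146.92,.731,143.02,.777,140.48,.873,137.95,.758,134.49,.908,132.1,.897,129.75,.989,127.45,1.019,125.18,1.137,124.05,.931,122.91,1.027]).reshape(-1,2)
k=np.radians(.8)
for fixed in (None,.70,.73,.76):
    f=lambda q:(q[1] if fixed is None else fixed)+k*np.maximum(0,q[0]-d[:,0])-d[:,1]
    r=least_squares(f,[147,.73]); J=r.jac; s=np.std(r.fun)
    print(fixed,r.x,s,"excess at 122.7",k*(r.x[0]-122.7), "sd deg",s/np.sqrt((J[:,0]**2).sum()))
E
```

```text
None [144.16402219   0.7581    ] 0.06872615915131232 excess at 122.7 0.2996942863016919 sd deg 1.5565200482939492
0.7 [148.39939508   0.73      ] 0.0749182780755107 excess at 122.7 0.35883124790292115 sd deg 1.6177972392195026
0.73 [146.17651305   0.73      ] 0.07014757917886427 excess at 122.7 0.32779395975483666 sd deg 1.5887125775539506
0.76 [144.02795024   0.73      ] 0.06873272421713808 excess at 122.7 0.29779436348234983 sd deg 1.5566687353325268
```

>>> {"name": "servo_tool", "arguments": {
  "deltas": [
    [[0,-0.0025,-0.0005],[1,0,0],1],
    [[0,-0.0025,0],[1,0,0],1]
  ]
}}

```text
t: 17.93
ee_pos: [0.5625, 0.0581, 0.0505]
eef_rot: [41.5, 89.0, 158.1]
wrist_force: [-1.5, -2.8, -1.4]
grip_width: 0.0082
```

```bash
python3 tq.py
```

```text
t 17.93 r 126.9 th 121.05 toolz 116.61 z 50.5 F_r -1.69 F_t 2.71 Fz -1.39 Mz 0.653 tau_ccw 0.997 w 8.2 lvl [ 0.77 -0.68] q7 -95.8
```

>>> {"name": "servo_tool", "arguments": {
  "deltas": [
    [[0,-0.002,0],[0.8,0,0],1]
  ]
}}

```text
t: 18.02
ee_pos: [0.5642, 0.0591, 0.0505]
eef_rot: [42.6, 88.9, 158.3]
wrist_force: [-2.8, -3.4, -0.5]
grip_width: 0.0084
```

```bash
python3 tq.py; for i in 1 2 3 4 5 6; do python3 -c "
from rig import camera
camera('top')"; python3 tq.py | cut -c1-160; done
```

```text
t 18.02 r 126.9 th 120.19 toolz 115.72 z 50.5 F_r -1.57 F_t 4.15 Fz -0.51 Mz 0.581 tau_ccw 1.108 w 8.4 lvl [ 0.78 -0.72] q7 -96.9
t 18.07 r 126.9 th 119.95 toolz 115.71 z 50.4 F_r -0.31 F_t 3.86 Fz -0.20 Mz 0.405 tau_ccw 0.894 w 8.6 lvl [ 0.77 -0.7 ] q7 -96.9
t 18.12 r 126.9 th 120.02 toolz 115.78 z 50.4 F_r -0.52 F_t 4.02 Fz -2.28 Mz 0.505 tau_ccw 1.015 w 8.5 lvl [ 0.77 -0.69] q7 -96.9
t 18.17 r 126.9 th 120.03 toolz 115.81 z 50.4 F_r -0.45 F_t 2.29 Fz -1.00 Mz 0.520 tau_ccw 0.811 w 8.5 lvl [ 0.77 -0.68] q7 -96.8
t 18.22 r 127.0 th 120.04 toolz 115.81 z 50.4 F_r 0.20 F_t 2.34 Fz -1.04 Mz 0.523 tau_ccw 0.820 w 8.2 lvl [ 0.78 -0.67] q7 -96.8
t 18.27 r 126.9 th 120.03 toolz 115.82 z 50.4 F_r -0.74 F_t 2.04 Fz -0.52 Mz 0.467 tau_ccw 0.726 w 8.8 lvl [ 0.77 -0.67] q7 -96.8
t 18.32 r 126.9 th 120.03 toolz 115.82 z 50.4 F_r -1.01 F_t 3.50 Fz -0.93 Mz 0.486 tau_ccw 0.930 w 8.9 lvl [ 0.77 -0.67] q7 -96.8
```

The estimate is 1.04–1.08 N m: an excess of about 0.35 over free running, a moving reading of 1.11 and a static one of 0.87. That is snug, so I'll stop here. Next I'll unload within the play and withdraw.

>>> {"name": "servo_tool", "arguments": {
  "deltas": [
    [[0,0.003,0],[-2,0,0],1],
    [[0,0.003,0],[-2,0,0],1],
    [[0,0.002,0],[-1,0,0],1]
  ]
}}

```text
t: 18.57
ee_pos: [0.5607, 0.0574, 0.0507]
eef_rot: [12.6, 89.2, 133.4]
wrist_force: [-1.5, -0.3, -1.6]
grip_width: 0.0083
```

```bash
python3 tq.py 124;python3 sock.py w17 -234
```

```text
t 18.57 r 127.3 th 121.93 toolz 120.78 z 50.7 F_r 0.54 F_t 1.41 Fz -1.57 Mz -0.050 tau_ccw 0.129 w 8.3 lvl [ 0.8  -0.18] q7 -91.3
 to 124.0 tool delta [-0.      0.0044 -0.003 ] rot x -3.22
mouth top edge [array([285.8, 172.5]), array([360.4, 165.6])] mouth ctr [322.21479987 163.90056504]
bar tip [313.82526081  59.16541152]
```

View pics/w17.png

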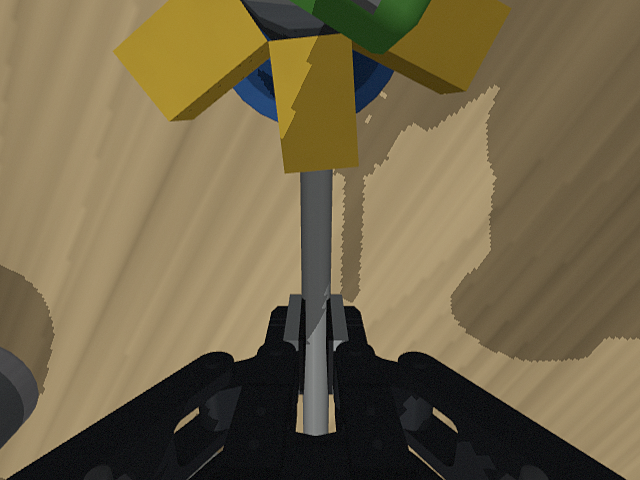

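>>> {"name": "servo_tool", "arguments": {
  "deltas": [
    [[0,0.003,0],[-2,0,0],1],
    [[0,0.003,0],[-2,-0.3,0],1],
    [[0,0,0.006],[0,0,0],1]
  ]
}}

```text
t: 18.87
ee_pos: [0.5543, 0.06, 0.0513]
eef_rot: [-10.5, 88.9, 114.1]
wrist_force: [-0.4, -1.4, -1.0]
grip_width: 0.0084
```

```bash
python3 tq.py 125
```

```text
t 18.87 r 132.9 th 123.68 toolz 124.60 z 51.3 F_r -0.95 F_t 1.12 Fz -0.99 Mz -0.082 tau_ccw 0.066 w 8.4 lvl [1.1 0.2] q7 -87.2
 to 125.0 tool delta [ 0.0005  0.003  -0.0084] rot x -0.4
```

Unloaded. Withdrawing along the socket.

>>> {"name": "servo_tool", "arguments": {
  "deltas": [
    [[0,0.002,0.008],[0,0,0],1],
    [[0,0,0.01],[0,0,0],1],
    [[0,0,0.012],[0,0,0],1]
  ]
}}

```text
t: 19.12
ee_pos: [0.5365, 0.0863, 0.0523]
eef_rot: [-22.0, 88.8, 102.3]
wrist_force: [-0.4, 0.3, -2.9]
grip_width: 0.0084
```

```bash
python3 tq.py 125;python3 sock.py w18 -234.6
```

```text
t 19.12 r 164.6 th 123.76 toolz 124.29 z 52.3 F_r 0.52 F_t 0.18 Fz -2.86 Mz 0.022 tau_ccw 0.052 w 8.4 lvl [1.15 0.46] q7 -88.8
 to 125.0 tool delta [ 0.0007  0.0031 -0.0402] rot x -0.71
mouth top edge [array([279.3,  47.4]), array([361.7,  45.5])] mouth ctr [320.22577885  52.20988391]
bar tip [312.74415943  71.31165802]
```

View pics/w18.png

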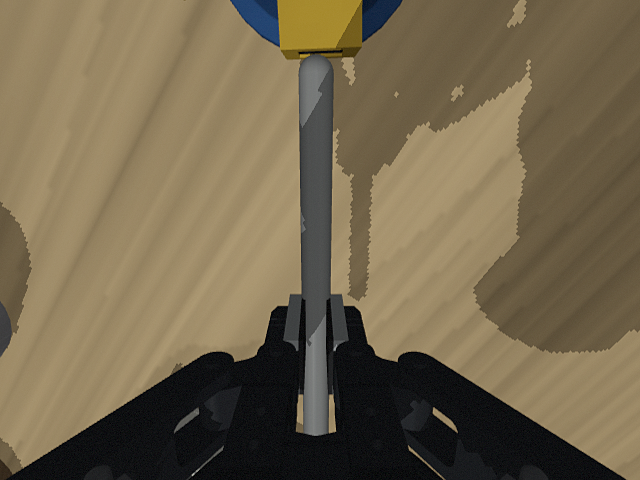

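The bar is out, the collar has stayed at -234.6° (125.4°), and the mouth edge is where predicted. I'll lift and turn for the return, using the flipped bar orientation because it suits the q7 range.

>>> {"name": "servo_tool", "arguments": {
  "deltas": [
    [[0,0,0.012],[0,1.1,0.4],1],
    [[-0.03,0,0.01],[0,0,0],1],
    [[-0.03,0,0.01],[0,0,0],1],
    [[-0.035,0,0],[0,0,0],1],
    [[0,0,0],[-7,0,0],1],
    [[0,0,0],[-7,0,0],1],
    [[0,0,0],[-7,0,0],1],
    [[0,0,0],[-7,0,0],1],
    [[0,0,0],[-7,0,0],1],
    [[0,0,0],[-6.5,0,0],1]
  ]
}}

```text
t: 20.0
ee_pos: [0.5092, 0.1307, 0.1486]
eef_rot: [-25.8, 89.4, 141.7]
wrist_force: [0.9, -0.0, -1.5]
grip_width: 0.0085
```

```bash
python3 p.py .47 0 .15; python3 p.py .48 -.298 .15|tail -1; python3 - <<'E'
from h import *
T=camera("top");S=camera("side")
cv2.imwrite("pics/t19.png",T["frame"]);cv2.imwrite("pics/s19.png",S["frame"])
E
```

```text
20.0 [0.50923915 0.13067234 0.14859377] w 0.008517084541506847 
 [[-0.009 -0.216 -0.976]
 [ 0.007 -0.976  0.216]
 [-1.    -0.005  0.01 ]] q [-62.5  41.7  67.4 121.6 -50.8  53.1 -67.5]
level rot yz deg [0.58 0.28] F [ 0.90497138 -0.01184163 -1.48313615] M [ 0.03903874 -0.03653704 -0.00521439] yaw_y -102.48857969634444
tool delta [-0.00197187  0.13605725  0.01007402]
tool delta [-0.00414301  0.42484038 -0.06411215]
```

View pics/s19.png

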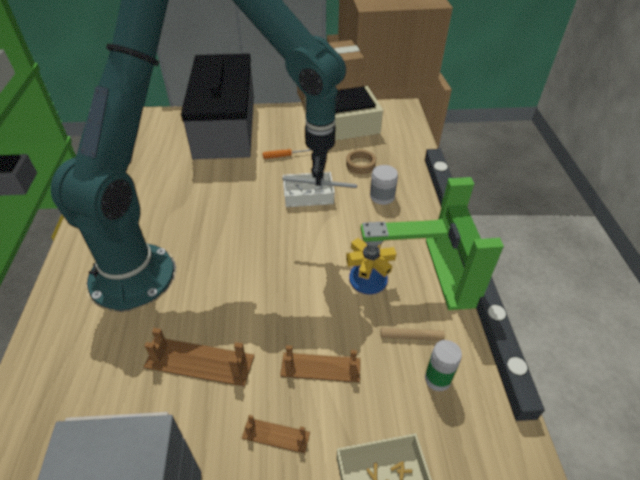

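>>> {"name": "servo_tool", "arguments": {
  "deltas": [
    [[-0.015,0.03,0.012],[0,0.5,0.3],1],
    [[-0.015,0.03,0.012],[0,0,0],1],
    [[-0.015,0.035,0.004],[0,0,0],1],
    [[-0.01,0.035,0.003],[0,0,0],1],
    [[0,0.036,-0.008],[0,0,0],1],
    [[0,0.036,-0.008],[0,0,0],1],
    [[0,0.036,-0.008],[0,0,0],1],
    [[0,0.036,-0.008],[0,0,0],1],
    [[0,0.036,-0.008],[0,0,0],1]
  ]
}}

```text
t: 20.85
ee_pos: [0.444, -0.1689, 0.2019]
eef_rot: [-32.5, 89.4, 134.1]
wrist_force: [0.2, 0.8, -2.0]
grip_width: 0.0084
```

```bash
python3 p.py .48 -.298 .15
```

```text
20.85 [ 0.44403924 -0.16886148  0.20185024] w 0.008375109769860419 
 [[-0.007 -0.231 -0.973]
 [ 0.007 -0.973  0.231]
 [-1.    -0.005  0.008]] q [-32.8  30.6  68.8 124.7 -38.   50.7 -43.8]
level rot yz deg [0.49 0.31] F [ 0.22897824  0.82353355 -1.97968593] M [-0.00955998 -0.07343564  0.00544201] yaw_y -103.3662655988833
tool delta [ 0.05066378  0.11760584 -0.06527197]
```

>>> {"name": "servo_tool", "arguments": {
  "deltas": [
    [[0,0.03,-0.017],[0,0.5,0.3],1],
    [[0,0.03,-0.017],[0,0,0],1],
    [[0.01,0.03,-0.017],[0,0,0],1],
    [[0.02,0.028,-0.014],[0,0,0],1],
    [[0.02,0,0],[-5.3,0,0],1],
    [[0,0,0],[0,0,0],1]
  ]
}}

```text
t: 21.35
ee_pos: [0.4775, -0.3143, 0.1503]
eef_rot: [120.0, 89.6, -70.0]
wrist_force: [-1.1, 1.7, -2.0]
grip_width: 0.0083
```

```bash
python3 p.py .48 -.2985 .10; python3 bar.py w20|tail -3
```

```text
21.35 [ 0.47745938 -0.3142634   0.15033407] w 0.00827383475395319 
 [[ 0.002 -0.173 -0.985]
 [-0.006 -0.985  0.173]
 [-1.     0.006 -0.003]] q [ -8.9  38.2  56.6 116.3 -43.   48.9 -27.5]
level rot yz deg [-0.19 -0.32] F [-1.10464468  1.71708562 -2.04771698] M [ 0.07624975  0.13992104 -0.02508015] yaw_y -99.9567748936002
tool delta [ 0.05024185 -0.01625005  0.00038722]
bar pred px [293.03849736 224.45532686]
bar pred px [299.40006425 333.68913574]
bar pred px [285.15678941  89.11933277]
```

View pics/w20.png

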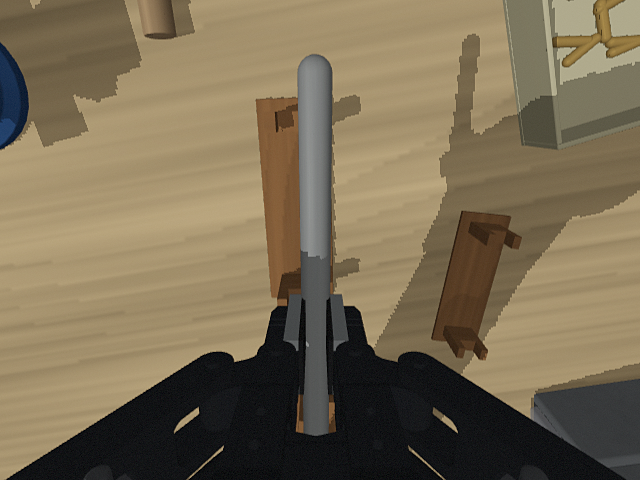

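>>> {"name": "servo_tool", "arguments": {
  "deltas": [
    [[0.01,-0.016,0],[-2,-0.2,-0.3],1],
    [[0.025,0,0],[0,0,0],1],
    [[0.013,0,0],[0,0,0],1],
    [[0,0,0],[0,0,0],1]
  ]
}}

```text
t: 21.73
ee_pos: [0.4832, -0.2947, 0.1042]
eef_rot: [163.0, 89.8, -25.2]
wrist_force: [-0.2, 0.3, -1.2]
grip_width: 0.0082
```

```bash
python3 p.py .48 -.2985 .035; python3 bar.py w21|tail -3
```

```text
21.7333 [ 0.48323839 -0.2946777   0.10418959] w 0.008238871562204758 
 [[ 0.004 -0.144 -0.99 ]
 [-0.002 -0.99   0.144]
 [-1.     0.001 -0.004]] q [ -7.8  40.7  51.9 118.6 -47.5  44.1 -24. ]
level rot yz deg [-0.24 -0.07] F [-0.23844303  0.25157355 -1.21042938] M [ 0.02715034  0.02997408 -0.00754952] yaw_y -98.28696648803756
tool delta [0.06918336 0.00416233 0.00293841]
bar pred px [319.77429829 246.67120777]
bar pred px [320.32017756 370.20014051]
bar pred px [319.07293906  87.95817182]
```

View pics/w21.png

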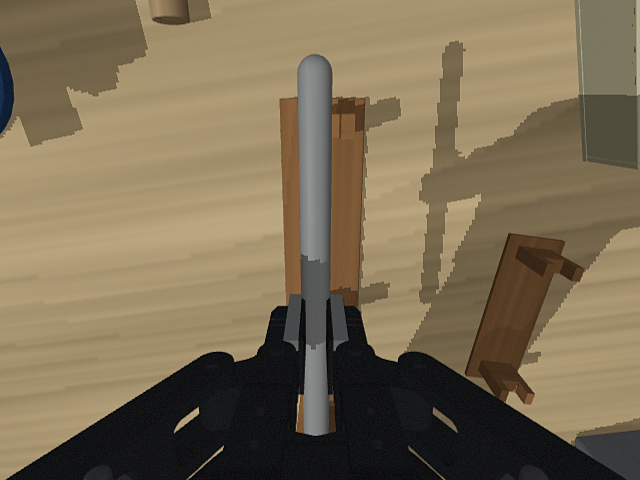

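>>> {"name": "servo_tool", "arguments": {
  "deltas": [
    [[0.01,0.0042,0.003],[-0.3,-0.2,0],1],
    [[0.025,0,0],[0,0,0],1],
    [[0.018,0,0],[0,0,0],1],
    [[0,0,0],[0,0,0],1]
  ]
}}

```text
t: 22.12
ee_pos: [0.4832, -0.2988, 0.0535]
eef_rot: [150.7, 89.5, -37.0]
wrist_force: [-0.1, 0.1, -1.9]
grip_width: 0.0085
```

```bash
python3 p.py .48 -.2985 .0057; python3 bar.py w22|tail -3;  python3 - <<'E'
from h import *
S=camera("side")
cv2.imwrite("pics/s22.png",cv2.resize(S["frame"][300:400,250:390],None,fx=5,fy=5,interpolation=cv2.INTER_CUBIC))
E
```

```text
22.1167 [ 0.48322107 -0.29875273  0.05351548] w 0.008493277714046149 
 [[ 0.007 -0.135 -0.991]
 [-0.005 -0.991  0.135]
 [-1.     0.004 -0.008]] q [ -4.   43.9  46.5 119.9 -53.   39.  -19. ]
level rot yz deg [-0.45 -0.25] F [-0.05625438  0.13921205 -1.88176532] M [ 0.03928395  0.03163252 -0.03221201] yaw_y -97.75941325869604
tool delta [ 4.77890922e-02 -2.54774386e-05  3.60018040e-03]
bar pred px [313.45907311 278.42749296]
bar pred px [313.50357143 423.440215  ]
bar pred px [313.39858115  81.29409901]
```

View pics/w22.png

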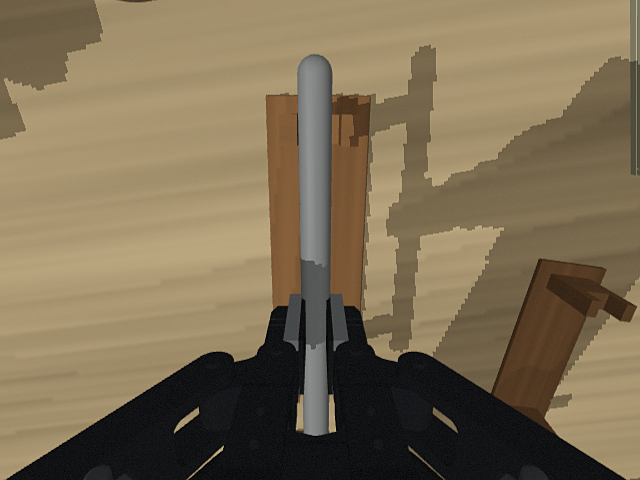

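View pics/s22.png

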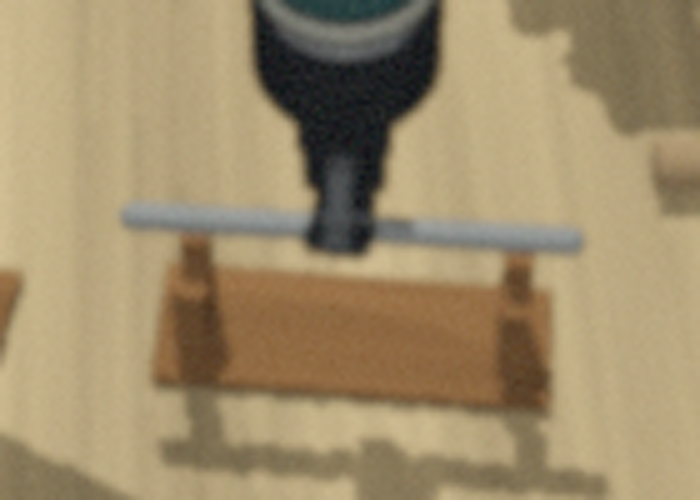

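>>> {"name": "servo_tool", "arguments": {
  "deltas": [
    [[0.006,0,0.004],[0.2,-0.45,-0.2],1],
    [[0.015,0,0],[0,0,0],1],
    [[0.013,0,0],[0,0,0],1],
    [[0.0,0,0],[0,0,0],1]
  ]
}}

```text
t: 22.55
ee_pos: [0.4827, -0.3027, 0.0247]
eef_rot: [146.8, 89.3, -41.2]
wrist_force: [-0.4, 0.4, -1.5]
grip_width: 0.0083
```

```bash
python3 p.py .48 -.2985 .0057
```

```text
22.55 [ 0.48267712 -0.30271569  0.02467905] w 0.008324566395370091 
 [[ 0.009 -0.14  -0.99 ]
 [-0.008 -0.99   0.14 ]
 [-1.     0.006 -0.01 ]] q [ -1.6  45.9  43.3 120.3 -56.3  36.2 -16.3]
level rot yz deg [-0.56 -0.37] F [-0.37210292  0.43477496 -1.46416743] M [ 0.0176935   0.04400698 -0.00665764] yaw_y -98.03238587461668
tool delta [ 0.01892168 -0.00392179  0.00342532]
```

>>> {"name": "servo_tool", "arguments": {
  "deltas": [
    [[-0.001,-0.0043,0.004],[0,-0.5,-0.4],1],
    [[0.0,0,0],[0,0,0],1]
  ]
}}

```text
t: 22.72
ee_pos: [0.4789, -0.298, 0.0261]
eef_rot: [-99.5, 89.9, 72.4]
wrist_force: [-0.6, 0.3, -0.9]
grip_width: 0.0085
```

```bash
python3 p.py .48 -.2985 .0057
```

```text
22.7167 [ 0.47890538 -0.29797736  0.02606161] w 0.008531607685048648 
 [[ 0.    -0.14  -0.99 ]
 [ 0.001 -0.99   0.14 ]
 [-1.    -0.001 -0.   ]] q [ -2.   45.8  43.7 120.5 -55.8  36.9 -16.8]
level rot yz deg [-0.01  0.07] F [-0.59084809  0.30369623 -0.91826435] M [ 0.04702974  0.0205485  -0.0105545 ] yaw_y -98.07300428460225
tool delta [ 0.02036137  0.00039011 -0.00115276]
```

>>> {"name": "servo_tool", "arguments": {
  "deltas": [
    [[0.008,0,-0.001],[0,0,0],1],
    [[0.007,-0.0008,0],[0,0,0],1]
  ]
}}

```text
t: 22.88
ee_pos: [0.4813, -0.2986, 0.0124]
eef_rot: [165.4, 89.8, -22.6]
wrist_force: [0.4, 0.2, -2.0]
grip_width: 0.0086
```

```bash
python3 p.py .48 -.2985 .0057
```

```text
22.8833 [ 0.48126335 -0.29863019  0.01243272] w 0.008607523271796133 
 [[ 0.004 -0.141 -0.99 ]
 [-0.002 -0.99   0.141]
 [-1.     0.001 -0.004]] q [ -1.1  46.8  42.1 120.5 -57.5  35.5 -15.5]
level rot yz deg [-0.22 -0.06] F [ 0.43594565  0.18480453 -1.98178639] M [-0.00940134  0.01652472  0.02058089] yaw_y -98.08440880126155
tool delta [6.72780833e-03 4.20112669e-05 1.29511474e-03]
```

Bar inside the notches (centre at 0.052). Last few mm.

>>> {"name": "servo_tool", "arguments": {
  "deltas": [
    [[0.004,-0.0006,0.001],[0,-0.2,0],1],
    [[0.0025,-0.0003,0],[0,0,0],1]
  ]
}}

```text
t: 23.05
ee_pos: [0.4805, -0.2973, 0.0053]
eef_rot: [131.0, 90.0, -57.1]
wrist_force: [-3.6, 4.4, 32.0]
grip_width: 0.0082
```

```bash
python3 p.py .48 -.2985 .0057; python3 - <<'E'
from h import *
S=camera("side");c=wristcam()
cv2.imwrite("pics/w23.png",c["frame"])
cv2.imwrite("pics/s23.png",cv2.resize(S["frame"][300:400,250:390],None,fx=5,fy=5,interpolation=cv2.INTER_CUBIC))
E
```

```text
23.05 [ 0.48047126 -0.29728249  0.00529368] w 0.008222431163153826 
 [[ 0.   -0.14 -0.99]
 [-0.   -0.99  0.14]
 [-1.    0.   -0.  ]] q [ -0.8  47.3  41.5 120.6 -58.1  35.  -15.1]
level rot yz deg [-0.01 -0.01] F [-3.59917844  4.39471892 32.0259891 ] M [ 1.04831982  0.77583155 -0.00256395] yaw_y -98.0635574789573
tool delta [-0.00040618  0.00127163  0.00029576]
```

View pics/s23.png

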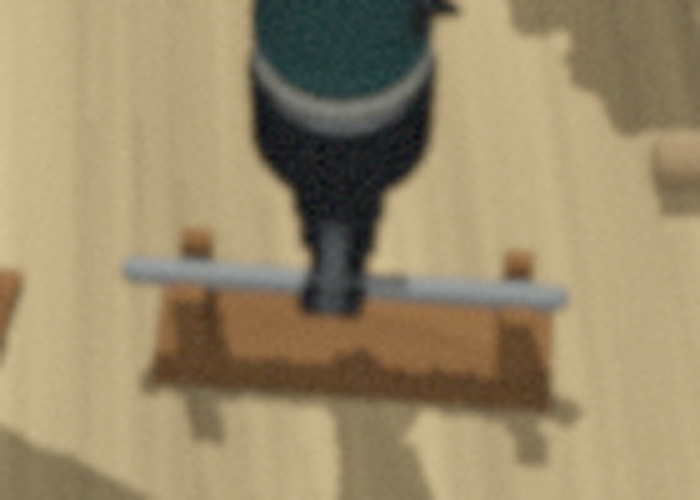

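View pics/w23.png

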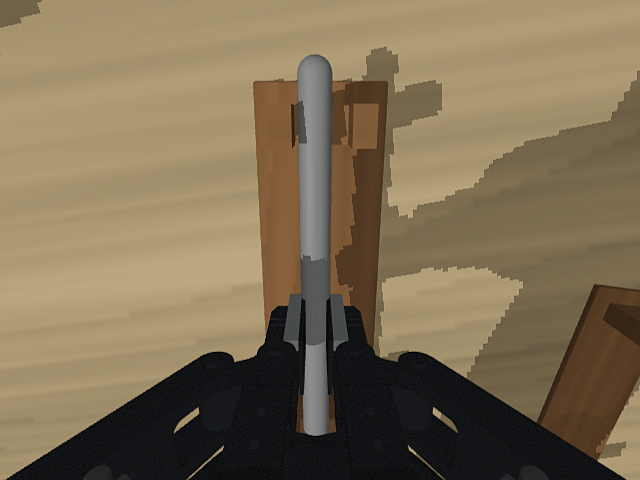

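Seated: Fz is +32 N, and the bar lies in both notches. I'll ease off, open and lift.

>>> {"name": "servo_tool", "arguments": {
  "deltas": [
    [[-0.0005,0,0],[0,0,0],1],
    [[0,0,0],[0,0,0],0.5],
    [[0,0,0],[0,0,0],-0.5],
    [[0,0,0],[0,0,0],-1],
    [[0,0,0],[0,0,0],-1],
    [[0,0,0],[0,0,0],-1],
    [[0,0,0],[0,0,0],-1],
    [[0,0,0],[0,0,0],-1]
  ]
}}

```text
t: 23.82
ee_pos: [0.4812, -0.2982, 0.0062]
eef_rot: [146.7, 89.9, -41.4]
wrist_force: [0.4, 0.0, 0.8]
grip_width: 0.0853
```

```bash
python3 p.py .48 -.2985 .0057
```

```text
23.8167 [ 0.48116257 -0.29824443  0.00617467] w 0.08533580433929758 
 [[ 0.002 -0.141 -0.99 ]
 [-0.001 -0.99   0.141]
 [-1.     0.001 -0.002]] q [ -0.8  47.2  41.5 120.6 -58.1  35.  -15.1]
level rot yz deg [-0.1  -0.07] F [0.44165632 0.02497076 0.80267943] M [ 0.03477407  0.00968573 -0.03473064] yaw_y -98.09525977059056
tool delta [0.00047313 0.00041617 0.00111586]
```

>>> {"name": "servo_tool", "arguments": {
  "deltas": [
    [[-0.02,0,0],[0,0,0],-1],
    [[-0.03,0,0],[0,0,0],-1],
    [[-0.04,0,0],[0,0,0],-1],
    [[-0.04,0,0],[0,0,0],-1],
    [[-0.04,0,0],[0,0,0],-1],
    [[-0.03,0,0],[0,0,0],-1],
    [[0,0,0],[0,0,0],-1]
  ]
}}

```text
t: 24.4
ee_pos: [0.4788, -0.2977, 0.2119]
eef_rot: [-11.7, 89.6, 160.0]
wrist_force: [0.9, -1.2, -0.5]
grip_width: 0.0852
```

```bash
python3 bar.py w24; python3 - <<'E'
from h import *
S=camera("side");cv2.imwrite("pics/s24.png",S["frame"])
hsv=cv2.cvtColor(S["frame"],cv2.COLOR_BGR2HSV); x,y,w,h=265,340,105,30
m=np.zeros(hsv.shape[:2],np.uint8); m[y:y+h,x:x+w]=cv2.inRange(hsv[y:y+h,x:x+w],(0,0,90),(180,60,255))
k,l,st,ce=cv2.connectedComponentsWithStats(m); i=1+np.argmax(st[1:,4]); print(st[i],ce[i])
T=camera("top");cv2.imwrite("pics/t24.png",T["frame"])
E
```

```text
24.45 [ 0.47802038 -0.29656505  0.20983158] [-14.1  34.2  61.6 113.9 -36.9  55.  -31.9]
[[-0.009 -0.143 -0.99 ]
 [ 0.004 -0.99   0.143]
 [-1.    -0.003  0.009]]
[ 0.08980797  0.00147924 -0.00251026] -98.22019918087219
bar pred px [315.01946382 203.16383513]
bar pred px [315.71754925 297.34572284]
bar pred px [314.17987293  89.89080276]
[274 351  90  11 507] [318.00197239 355.87179487]
```

View pics/s24.png

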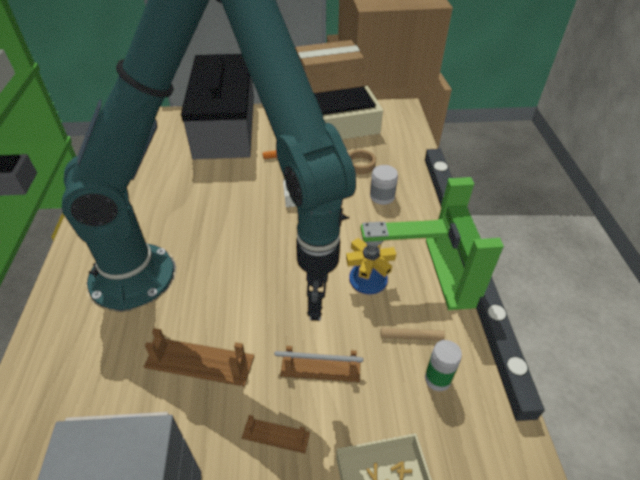

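View pics/w24.png

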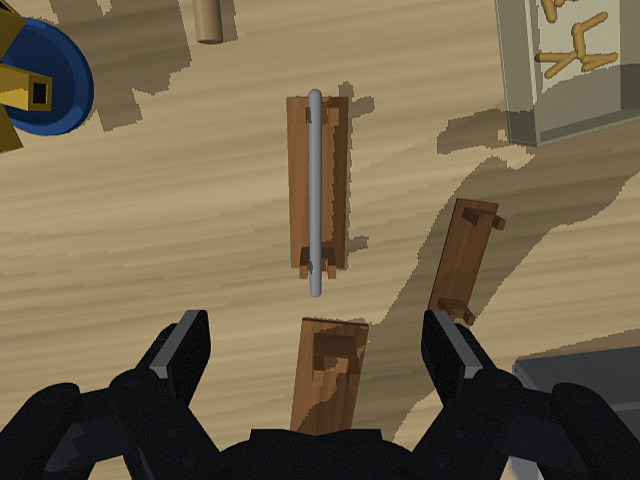

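```bash
python3 -c "
from rig import robot
print(robot.job_done())"
```

```text
the job is handed in; nothing more can be done
None
```

I raised the jack until it bears snugly under the shelf arm, laid the bar back in the middle-sized rest, and handed the job in at about 24.5 s. Hand-in gave no verdict.

- **Turning:** the bar went into the socket at -94°. One clockwise stroke turned the collar about 140° (2.45 rad by the wrist camera, within the stated 1.9–2.9), so I never had to change sockets.
- **Tightness:** free running read about 0.73 N m. The torque began rising about 24–28° before the end. The last readings were 1.00 and 1.11 N m while turning, and about 0.87 N m (noisy) just after stopping. I put the final torque at about 1.04–1.08 N m, against a snug value of 1.05. That comes from fitting noisy readings (about ±0.07 N m), so it is an estimate rather than a single clean measurement.
- **Last checks:** the collar stayed put when I withdrew the bar. The bar is back within about 1 pixel of where it started, lying in both notches. The gripper is open and clear about 0.2 m up. Nothing else looked moved in the pictures I viewed, but I did not compare every bystander object. I saved a final top view but did not look at it.
- **What disagreed:**
  - The real fingertips sit about 20–25 mm short of the reported tool point. The first grasp closed just above the bar and pressed it lightly, without moving it. The second grasp, lower down, held.
  - The grip width read about 8.5 mm on the 12 mm bar.
  - Setting the bar down peaked at a wrist force of about 32 N before I eased off.

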